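Load the curing unit, set its timer and wind the tray under the lamp

TASK

Clear the finished orange stands off the curing unit's sliding tray and stand them upright in the low black box, stand every green one upright on the tray, one to a bay, and turn the timer dial until its white mark points straight at the red tab. Only when the tray is loaded and the timer set, wind the crank clockwise until the tray comes to its stop under the lamp hood, with all the green stands still standing on it. Leave the other things on the bench where they are.

Things in the scene. Friction and masses are not known exactly. Their poses are not given: they have to be found in the camera images.
- unit: Fixed curing unit, low grey deck 190 x 510 x 10 mm, its position and yaw vary. Origin: centre of the deck's underside; x away from the robot, y to the left along the deck. White lamp hood (a bridge over the deck, 190 mm in x, 170 mm in y) centred at y = -160 mm, underside 85 mm and top 105 mm above the table; the tray slides along the deck; the vertical axis of the crank stands at x = 0, y = +190 mm.
- tray_mid (a point): Centre of the floor of the sliding dark tray, axes as the unit's. Tray 154 x 154 mm outside, 5 mm rim and 5 mm cross ribs that stand 9 to 11 mm over its floor, giving four bays 70 mm square centred at +-37 mm in x and y from this point; a stand fits a bay at any yaw. Floor is 19 mm above the table. At the start, this point lies 30 mm to +y of the unit's origin.
- tray (a joint): Travel of the tray along the unit's -y, m: 0 is the loading end (start), 0.19 is the stop under the lamp hood. Geared to the crank: 0.01 m per rad (about three turns for the whole travel); too stiff to push directly, it is wound.
- crank (a joint): Angle of the winding crank, rad, 0 to 19.0, growing clockwise seen from above, which moves the tray towards the hood. 0 at the start (knob pointing along the unit's +x). Stiff: about 0.2 N m, 5 N at the knob, and it stays where it is left.
- crank_knob (a point): Middle of the gripping height of the crank's upright round black knob with an orange band: 22 mm in diameter, from 57 to 103 mm above the table, this point at 84 mm; it circles the axis at 45 mm radius. The knob is a sleeve that spins freely on its pin, so it can be held firmly while it is carried round.
- dial (a joint): Angle of the timer dial on top of the hood, rad, 0 to 4.7, growing clockwise from above; at 0 its white mark points along the unit's -x. Friction about 0.04 N m; stays where left.
- dial_grip (a point): On the dial's axis, at the height to grip (136 mm above the table). Black dial: disc 60 mm in diameter with an upright grip bar 44 mm long, 14 mm wide, whose top is 148 mm and foot 114 mm above the table. The bar runs along the line to the white mark.
- dial_mark (a point): Outer tip of the dial's white mark, 30 mm from its axis on the rim of the disc (only one end of the bar has the white mark); turns with the dial.
- tab_tip (a point): Inner tip of the red tab on the fixed silver ring round the dial, 31 mm from the dial's axis: where the white mark must point. Its angle varies from start to start.
- out_box_in (a point): Centre of the inner floor (5 mm above the table) of the low open black box for finished stands, fixed, 190 x 110 mm outside (its x by its y), walls 5 mm thick and 20 mm tall; axes of the box.
- green0: Green printed stand, uncured, on the bench at the start (not all are present): square foot 44 x 44 x 10 mm, on it an upright round column 28 mm in diameter, 48 mm tall overall with a wooden top, about 70 g (hidden, varies). Origin: centre of the underside, z up. Grip the column, at about 34 mm above the underside. 
- green1: Green printed stand, uncured, on the bench at the start (not all are present): square foot 44 x 44 x 10 mm, on it an upright round column 28 mm in diameter, 48 mm tall overall with a wooden top, about 70 g (hidden, varies). Origin: centre of the underside, z up. Grip the column, at about 34 mm above the underside. 
- green2: Green printed stand, uncured, on the bench at the start (not all are present): square foot 44 x 44 x 10 mm, on it an upright round column 28 mm in diameter, 48 mm tall overall with a wooden top, about 70 g (hidden, varies). Origin: centre of the underside, z up. Grip the column, at about 34 mm above the underside. 
- green3: Green printed stand, uncured, on the bench at the start (not all are present): square foot 44 x 44 x 10 mm, on it an upright round column 28 mm in diameter, 48 mm tall overall with a wooden top, about 70 g (hidden, varies). Origin: centre of the underside, z up. Grip the column, at about 34 mm above the underside. 
- orange0: Orange printed stand, finished, in a bay of the tray at the start (not all are present): square foot 44 x 44 x 10 mm, on it an upright round column 28 mm in diameter, 48 mm tall overall with a wooden top, about 70 g (hidden, varies). Origin: centre of the underside, z up. Grip the column, at about 34 mm above the underside. 
- orange1: Orange printed stand, finished, in a bay of the tray at the start (not all are present): square foot 44 x 44 x 10 mm, on it an upright round column 28 mm in diameter, 48 mm tall overall with a wooden top, about 70 g (hidden, varies). Origin: centre of the underside, z up. Grip the column, at about 34 mm above the underside. 
- orange2: Orange printed stand, finished, in a bay of the tray at the start (not all are present): square foot 44 x 44 x 10 mm, on it an upright round column 28 mm in diameter, 48 mm tall overall with a wooden top, about 70 g (hidden, varies). Origin: centre of the underside, z up. Grip the column, at about 34 mm above the underside. 
- orange3: Orange printed stand, finished, in a bay of the tray at the start (not all are present): square foot 44 x 44 x 10 mm, on it an upright round column 28 mm in diameter, 48 mm tall overall with a wooden top, about 70 g (hidden, varies). Origin: centre of the underside, z up. Grip the column, at about 34 mm above the underside. 
- glue: White glue bottle, 32 mm in diameter, 65 mm tall; leave it alone
- brush: Brush 170 mm long; leave alone
- tin: Steel tin 84 mm in diameter, 100 mm tall; leave alone
- castle: Grey printed house 70 x 60 mm, 125 mm tall; leave alone

How it is judged:
On the way, in this order (a step that is already met when the one before it is completed fails the run):
1. with the tray still at its loading end, every green stand is upright in a bay of the tray, every orange one in the black box, and the dial's mark at the red tab (x of green0 in the frame of tray_mid between -0.062 and 0.062 m and y of green0 in the frame of tray_mid between -0.062 and 0.062 m and z of green0 in the frame of tray_mid between -0.005 and 0.005 m and angle between each of green0, green1, green2, green3's own z axis and vertical below 0.15 rad and x of green1 in the frame of tray_mid between -0.062 and 0.062 m and y of green1 in the frame of tray_mid between -0.062 and 0.062 m and z of green1 in the frame of tray_mid between -0.005 and 0.005 m and x of green2 in the frame of tray_mid between -0.062 and 0.062 m and y of green2 in the frame of tray_mid between -0.062 and 0.062 m and z of green2 in the frame of tray_mid between -0.005 and 0.005 m and x of green3 in the frame of tray_mid between -0.062 and 0.062 m and y of green3 in the frame of tray_mid between -0.062 and 0.062 m and z of green3 in the frame of tray_mid between -0.005 and 0.005 m and x of orange0 in the frame of out_box_in between -0.09 and 0.09 m and y of orange0 in the frame of out_box_in between -0.05 and 0.05 m and z of orange0 in the frame of out_box_in between -0.006 and 0.006 m and angle between each of orange0, orange1, orange2, orange3's own z axis and vertical below 0.2 rad and x of orange1 in the frame of out_box_in between -0.09 and 0.09 m and y of orange1 in the frame of out_box_in between -0.05 and 0.05 m and z of orange1 in the frame of out_box_in between -0.006 and 0.006 m and x of orange2 in the frame of out_box_in between -0.09 and 0.09 m and y of orange2 in the frame of out_box_in between -0.05 and 0.05 m and z of orange2 in the frame of out_box_in between -0.006 and 0.006 m and x of orange3 in the frame of out_box_in between -0.09 and 0.09 m and y of orange3 in the frame of out_box_in between -0.05 and 0.05 m and z of orange3 in the frame of out_box_in between -0.006 and 0.006 m and horizontal distance between dial_mark and tab_tip below 0.005 m and value of joint tray below 0.012 m), for 0.2 s.
2. the tray has been wound to its stop under the hood (value of joint tray above 0.186 m), for 0.2 s.
At the end, for the whole second after the job is handed in: The tray is within 4 mm of its stop under the hood with every green stand upright and at rest in a bay on its floor, every orange stand upright on the floor of the black box, and the tip of the dial's white mark within 5 mm of the red tab's tip (about 9 degrees) (x of green0 in the frame of tray_mid between -0.062 and 0.062 m and y of green0 in the frame of tray_mid between -0.062 and 0.062 m and z of green0 in the frame of tray_mid between -0.005 and 0.005 m and angle between each of green0, green1, green2, green3's own z axis and vertical below 0.15 rad and x of green1 in the frame of tray_mid between -0.062 and 0.062 m and y of green1 in the frame of tray_mid between -0.062 and 0.062 m and z of green1 in the frame of tray_mid between -0.005 and 0.005 m and x of green2 in the frame of tray_mid between -0.062 and 0.062 m and y of green2 in the frame of tray_mid between -0.062 and 0.062 m and z of green2 in the frame of tray_mid between -0.005 and 0.005 m and x of green3 in the frame of tray_mid between -0.062 and 0.062 m and y of green3 in the frame of tray_mid between -0.062 and 0.062 m and z of green3 in the frame of tray_mid between -0.005 and 0.005 m and x of orange0 in the frame of out_box_in between -0.09 and 0.09 m and y of orange0 in the frame of out_box_in between -0.05 and 0.05 m and z of orange0 in the frame of out_box_in between -0.006 and 0.006 m and angle between each of orange0, orange1, orange2, orange3's own z axis and vertical below 0.2 rad and x of orange1 in the frame of out_box_in between -0.09 and 0.09 m and y of orange1 in the frame of out_box_in between -0.05 and 0.05 m and z of orange1 in the frame of out_box_in between -0.006 and 0.006 m and x of orange2 in the frame of out_box_in between -0.09 and 0.09 m and y of orange2 in the frame of out_box_in between -0.05 and 0.05 m and z of orange2 in the frame of out_box_in between -0.006 and 0.006 m and x of orange3 in the frame of out_box_in between -0.09 and 0.09 m and y of orange3 in the frame of out_box_in between -0.05 and 0.05 m and z of orange3 in the frame of out_box_in between -0.006 and 0.006 m and horizontal distance between dial_mark and tab_tip below 0.005 m and linear speed of each of green0, green1, green2, green3, orange0, orange1, orange2, orange3 below 0.03 m/s and value of joint tray above 0.186 m); the robot touches nothing.
It fails at once if another thing on the bench is shifted by more than 50 mm (distance of any of glue, brush, tin, castle from where it was at the start of the episode above 0.05 m).
Of green0, green1, green2, green3 only 2 to 4 are there at a start; the rules pass over those that are not, and their reading is None.
Of orange0, orange1, orange2, orange3 only 1 to 2 are there at a start; the rules pass over those that are not, and their reading is None.
At some moment in a run one of green0, green1, green2, green3 may be knocked a few centimetres aside while the robot is not near it.
It also fails if it takes over 210 s, if anything falls off the work surface, if the arm or the gripper's body presses on something with over 40 N, if the wrist force passes 120 N, or if a joint passes its speed limit or range.

ROBOT

A 7-joint arm with a two-finger parallel gripper is mounted at the origin on the work surface. World frame = base frame: x ahead of the robot, y to its left, z up, the work surface at z = 0. Lengths are in m, angles in rad, forces in N, time in s.
With the tool pointing down it reaches from about 0.4 to 0.85 m from the base axis. Payload 4.5 kg.
Tool frame: the origin (TCP) lies on the centre line of the jaws, within the pads' length; the fingertips stand 8 mm ahead of it and the grasp point (between the pads) lies 11 mm behind it; y points along the fingers, x is the direction in which the jaws open and shut, and the axes are right-handed (so a half turn about y gives the same grasp; the last joint's range is limited). The gripper opens to 85 mm and grips with 20 to 120 N. Pads are 22 mm wide; open, the fingers measure 114 mm over their backs; the gripper's body (76 mm by 85 mm) begins 54 mm behind the grasp point. The pads swing forward as they close: fully open they stand 13 mm farther back than shut.
Start: joints at [1.254, 0.689, -0.195, 1.565, 0.157, 0.902, -0.215], TCP at [0.215, -0.587, 0.239] pointing down, gripper open.
Joint ranges: [-3.01, 3.01], [-0.46, 2.08], [-1.47, 1.51], [0.13, 2.56], [-1, 4.14], [0.04, 2.09], [-2.66, 2.66]. Speed limits (rad/s): [2.57, 2.57, 3.14, 3.14, 3.14, 3.14, 3.14].

INTERFACE

Orientations are given as [roll, pitch, yaw] about the fixed x, y, z axes, in that order (R = Rz(yaw) Ry(pitch) Rx(roll)).
In Python, from plant import r gives the robot as it stands.
- The arm moves only by the tool jog_arm, never from a script. Its argument "moves" is a list of rows, each an object with "xyz": the shift along the tool's x, y, z in mm, a list of three; "delta_rot": the turn, a rotation vector about the tool's x, y, z in rad, a list of three; "claw": the opening, from -1 (shut) to 1 (fully open). In form: [{"xyz": [dx, dy, dz], "delta_rot": [rx, ry, rz], "claw": claw}, ...]. A call has 1 to 8 rows; each row shifts and turns the commanded pose from where the row before left it, along the tool's axes as they then stand; what a row does not reach is not made up. A row lasts 1/12 s, in which the tool goes at most 41.7 mm and 7.16 degrees, less where a joint would pass 70% of its speed; a pose out of reach is approached as far as the arm can. A call is refused whole if a number of a shift passes 41.7 or a number of a turn 0.125, either way. A call with a gripper value outside its range is refused whole. The fingers move at their own pace and stop on an object; "force" is the grip in N (left out, the last holds). Time passes only in rows, so rows that do not move let the fingers close. It gives the time, the measured TCP pose, the force and the opening at its end, in the units of the state.
- r.observe(): the state, without advancing time (a new reading comes with each control period).
- r.grab_frame(name): name is "scene" or "top" or "wrist"; returns (picture, depth): 384x512x3 uint8, red, green, blue; 384x512 float32, m along the optical axis (not along the pixel's ray), 0 where there is no reading.
- r.camera_info(name): a dict with "K" (3x3 intrinsics, pixels), "dist" ([k1, k2, p1, p2, k3] as OpenCV has them; the pictures are not rectified), "extrinsics" (4x4, takes a point from camera to world coordinates). Camera axes: x right, y up, looking along -z (the intrinsics and any distortion apply to the point x, -y, -z); pixel columns grow to the right and rows downward; lengths in m; the calibration is good to about 2 mm. A picture is of the moment at which its call begins: read the wrist's pose just before it. camera_info takes no time and is no camera call; for the wrist camera it gives the pose at the moment of the call.
- r.close_job(): hands the job in, once; it reports no verdict.
The state is a dict: "t": time; "qpos": joint angles; "joint_velocities": joint speeds; "joint_efforts": joint torques, N m; "tcp_pos": TCP position; "eef_rot": TCP orientation; "wrist_force": force on the tool from outside, world axes, zero at the start; "ft_torque": the same for the moment, N m; "width": finger opening in m.
Only numpy, scipy, OpenCV 4.12 (cv2) and the standard library are available. Lean on these libraries where they do the work, as an engineer would, in place of code of your own. Each camera call takes 0.05 s, during which the arm holds its last target.

## Working session

There is one attempt and no reset: what is moved stays moved. The work goes in short steps, Python scripts to look and compute and a tool call to move; the robot and the scene stay as the last step left them, time stands still between calls to the robot, and variables do not carry over. Pictures are saved under pics/ and viewed, and the job is handed in when it is done.

Besides the shell and the picture viewer there is one more tool, called after "Call:" by a JSON object that holds its "fn" and its "kwargs". jog_arm: Moves the arm, as the interface text tells. Its arguments: {"type":"object","properties":{"moves":{"type":"array","items":{"type":"object","properties":{"xyz":{"type":"array","items":{"type":"number"}},"delta_rot":{"type":"array","items":{"type":"number"}},"claw":{"type":"number"}}}},"force":{"type":"number"}},"required":["moves"]}

```bash
ls; mkdir -p pics; python3 - <<'E'
from plant import r
import cv2
s=r.observe(); print(s)
for n in ["scene","top","wrist"]:
    ci=r.camera_info(n)
    print(n,ci)
    p,d=r.grab_frame(n)
    cv2.imwrite(f"pics/{n}0.png",p[:,:,::-1])
E
```

```text
pics
{'t': 0.0, 'qpos': array([ 1.25380025,  0.69001218, -0.19447063,  1.56638888,  0.15731592,
        0.90248827, -0.21510864]), 'joint_velocities': array([-0.00016522, -0.00119523,  0.00099853, -0.00172945, -0.00070142,
        0.00094787,  0.00069441]), 'joint_efforts': array([ 1.29248606e-04, -5.39610672e+01, -1.26656435e+00, -1.58546662e+01,
        9.10364179e-03,  9.25997389e-03, -9.77052082e-06]), 'tcp_pos': array([ 0.21447942, -0.5863479 ,  0.23845339]), 'eef_rot': array([-1.57097199,  0.0018979 , -1.21994272]), 'wrist_force': array([ 0.6674582 ,  0.39960591, -0.79090521]), 'ft_torque': array([-0.01481577,  0.05466068, -0.0235911 ]), 'width': 0.08525575290290245}
scene {'K': array([[409.68394059,   0.        , 253.18527436],
       [  0.        , 409.68394059, 197.33412037],
       [  0.        ,   0.        ,   1.        ]]), 'dist': array([-0.06773872,  0.        ,  0.        ,  0.        ,  0.        ]), 'extrinsics': array([[-0.51711361, -0.62146616,  0.5885349 ,  1.18533383],
       [ 0.85588929, -0.38096445,  0.34974219,  0.36690023],
       [ 0.00685794,  0.68457717,
[... 492 characters left out ...]
       -2.05211061e-02],
       [ 7.27341820e-04,  7.05080040e-02,  9.97510948e-01,
         1.63542069e+00],
       [ 0.00000000e+00,  0.00000000e+00,  0.00000000e+00,
         1.00000000e+00]])}
wrist {'K': array([[272.71678482,   0.        , 251.95793924],
       [  0.        , 272.71678482, 192.72431172],
       [  0.        ,   0.        ,   1.        ]]), 'dist': array([0.00029942, 0.        , 0.        , 0.        , 0.        ]), 'extrinsics': array([[ 0.34282186,  0.90469424,  0.2529852 ,  0.27904628],
       [-0.93939847,  0.33070629,  0.09035411, -0.56336002],
       [-0.00192095, -0.26862927,  0.96324173,  0.37297206],
       [ 0.        ,  0.        ,  0.        ,  1.        ]])}
```

View pics/top0.png

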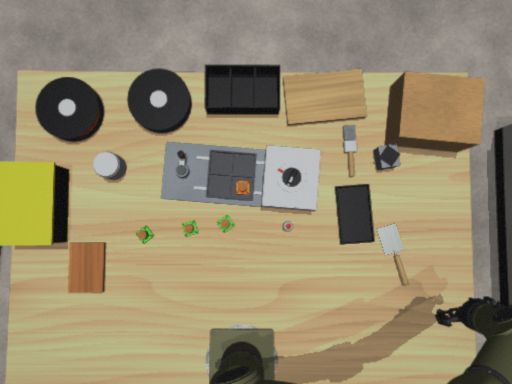

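View pics/scene0.png

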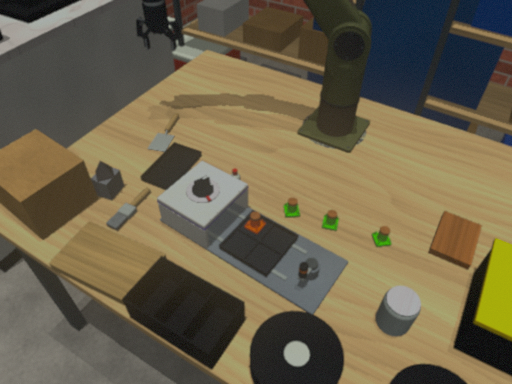

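View pics/wrist0.png

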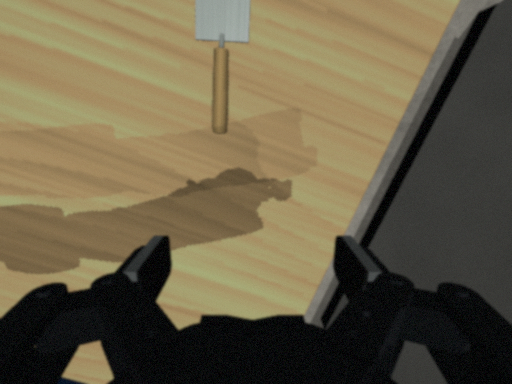

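```bash
cat > h.py <<'E'
import numpy as np, cv2
from plant import r
def ray(ci,uv):
    uv=np.asarray(uv,float).reshape(-1,1,2)
    n=cv2.undistortPoints(uv,ci["K"],ci["dist"]).reshape(-1,2)
    return np.c_[n[:,0],-n[:,1],-np.ones(len(n))]
def w_depth(ci,uv,d):
    c=ray(ci,uv)*np.asarray(d).reshape(-1,1)
    E=ci["extrinsics"]; return c@E[:3,:3].T+E[:3,3]
def w_plane(ci,uv,z):
    E=ci["extrinsics"]; v=ray(ci,uv)@E[:3,:3].T; o=E[:3,3]
    return o+v*((z-o[2])/v[:,2])[:,None]
def cloud(ci,d):
    v,u=np.mgrid[0:384,0:512]; uv=np.c_[u.ravel(),v.ravel()]
    return w_depth(ci,uv,d.ravel()).reshape(384,512,3)
def proj(ci,P):
    E=np.linalg.inv(ci["extrinsics"]); c=np.atleast_2d(P)@E[:3,:3].T+E[:3,3]
    c=c*[1,-1,-1]
    return cv2.projectPoints(c,np.zeros(3),np.zeros(3),ci["K"],ci["dist"])[0].reshape(-1,2)
def blobs(mask,mn=15):
    n,l,s,c=cv2.connectedComponentsWithStats(mask.astype(np.uint8))
    return [(c[i],s[i,4],l==i) for i in range(1,n) if s[i,4]>=mn]
def colors(p):
    h=cv2.cvtColor(p,cv2.COLOR_RGB2HSV); H,S,V=[h[...,i].astype(int) for i in range(3)]
    return dict(green=(H>45)&(H<75)&(S>170)&(V>70), orange=(H>5)&(H<=14)&(S>200)&(V>120), red=((H<4)|(H>175))&(S>170)&(V>90))
E
python3 - <<'E'
from h import *
for n in ["top","scene"]:
    ci=r.camera_info(n); p,d=r.grab_frame(n); C=cloud(ci,d)
    np.savez(f"{n}0.npz",p=p,d=d)
    for k,m in colors(p).items():
        for c,a,mm in blobs(m,8):
            P=C[mm]; print(n,k,c.round(1),a,"med",np.median(P,0).round(3),"zmax",P[:,2].max().round(3), "mid", ((P.min(0)+P.max(0))/2).round(3))
    if n=="top":
        M={"hood":((C[...,2]>0.095)&(C[...,2]<0.115))}
        for c,a,mm in blobs(M["hood"],200):
            P=C[mm]; print(n,"h~.105",c.round(1),a, cv2.minAreaRect(P[:,:2].astype(np.float32)), P[:,2].mean())
        M=(C[...,2]>0.006)&(C[...,2]<0.09)
        for c,a,mm in blobs(M,30):
            P=C[mm]; print(n,"low",c.round(1),a, cv2.minAreaRect(P[:,:2].astype(np.float32)), P[:,2].mean().round(4))
        print("tablez",np.median(C[250:300,150:250,2]))
        b=cv2.resize(p[130:260,130:380],None,fx=3,fy=3,interpolation=cv2.INTER_CUBIC); cv2.imwrite("pics/topz.png",b[:,:,::-1])
E
```

```text
top green [148.7 235.6] 9 med [0.403 0.306 0.015] zmax 0.024 mid [0.4   0.303 0.018]
top h~.105 [290.6 177.3] 3113 ((0.5846944451332092, -0.15096984803676605), (0.17009595036506653, 0.19087159633636475), 85.45804595947266) 0.10577849787779255
top h~.105 [105.7 163.8] 457 ((0.624602198600769, 0.4231187105178833), (0.07480745017528534, 0.07578945904970169), 29.33177375793457) 0.10110424586835182
top low [241.4  88.3] 2457 ((0.8741251826286316, 0.0036627203226089478), (0.14736054837703705, 0.2569018006324768), 0.3684103786945343) 0.0364
top low [158.3  99.3] 3118 ((0.8428224325180054, 0.2787686586380005), (0.2213565707206726, 0.20379222929477692), 86.23204803466797) 0.0624
top low [324.3  96.7] 4019 ((0.8613938689231873, -0.27241814136505127), (0.17956440150737762, 0.27629852294921875), 3.1376426219940186) 0.0299
top low [ 67.8 108.1] 3269 ((0.8124095797538757, 0.5731214880943298), (0.20475201308727264, 0.22927863895893097), 2.018641948699951) 0.0609
top low [400.2 139.2] 1249 ((0.7064822912216187, -0.5172408819198608), (0.3107231855392456, 0.23388276994228363), 45.19894027709961) 0.054
[... 1380 characters left out ...]
0.27066338062286377) 0.0241
top low [399.8 268. ] 215 ((0.30875635147094727, -0.5066811442375183), (0.13456998765468597, 0.026421213522553444), 21.4470272064209) 0.0166
top low [242.3 347.1] 1981 ((0.023549247533082962, 0.0018147006630897522), (0.17099374532699585, 0.21713460981845856), 0.062499091029167175) 0.0172
tablez 0.0006720046054780049
scene green [290.9 211. ] 114 med [0.452 0.06  0.01 ] zmax 0.035 mid [0.444 0.056 0.02 ]
scene green [329.7 223.6] 121 med [0.437 0.176 0.01 ] zmax 0.032 mid [0.427 0.173 0.019]
scene green [380.7 239.8] 147 med [0.416 0.321 0.011] zmax 0.91 mid [0.789 0.329 0.456]
scene orange [254.7 226.6] 94 med [0.571 0.011 0.029] zmax 0.043 mid [0.56  0.002 0.034]
```

View pics/topz.png

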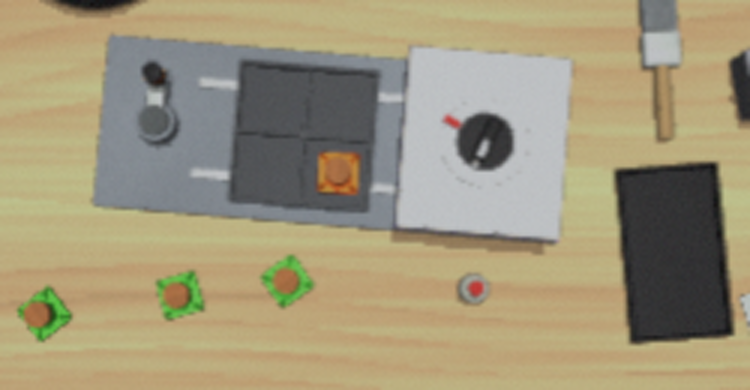

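```bash
cat >> h.py <<'E'
from scipy.spatial.transform import Rotation as Ro
def tools(P, yaw=None, s=None):
    """rows of tool-axis shift [mm] from the current TCP to P, and the turn about tool y"""
    s=s or r.observe(); R=Ro.from_euler('xyz',s['eef_rot']).as_matrix()
    d=(R.T@(np.asarray(P)-s['tcp_pos'])*1000)
    y0=s['eef_rot'][2]
    out=f"tcp {s['tcp_pos'].round(4)} rot {s['eef_rot'].round(3)} -> tool shift mm {d.round(1)}"
    if yaw is not None:
        dy=(yaw-y0+np.pi)%(2*np.pi)-np.pi; out+=f"  turn about tool y {-dy:.3f}"
    print(out)
    return d
E
python3 - <<'E'
from h import *
z=np.load("top0.npz"); ci=r.camera_info("top"); C=cloud(ci,z["d"])
for nm,(x,y),b in [("g",(.437,.056),0),("g",(.426,.173),0),("g",(.402,.326),0),("o",(.563,.005),.019)]:
    near=np.hypot(C[...,0]-x,C[...,1]-y)<0.045
    m=near&(C[...,2]>b+.042)&(C[...,2]<b+.056)
    P=C[m]; f=C[near&(C[...,2]>b+.005)&(C[...,2]<b+0.016)] 
    (cx,cy),rad=cv2.minEnclosingCircle(P[:,:2].astype(np.float32))
    print(nm,len(P),P.mean(0).round(4),((P.min(0)+P.max(0))/2).round(4),(round(cx,4),round(cy,4)),round(rad,4))
    if b==0:print("  foot",cv2.minAreaRect(f[:,:2].astype(np.float32)))
o=np.array([0.5974,0.0085]); ty=np.array([.0792,.9969])
# check projected model
p=z["p"].copy(); yaw=-0.0793
def U(x,y,zz): c,s=np.cos(yaw),np.sin(yaw); return [o[0]+c*x-s*y,o[1]+s*x+c*y,zz]
b=cv2.resize(p,None,fx=3,fy=3,interpolation=cv2.INTER_CUBIC)
def poly(pts,col):
    q=proj(ci,np.array(pts)); q=((q+.5)*3-.5).round().astype(np.int32); cv2.polylines(b,[q.reshape(-1,1,2)],True,col,1)
poly([U(-.095,-.255,.01),U(.095,-.255,.01),U(.095,.255,.01),U(-.095,.255,.01)],(255,0,0))
for sx in(-.035,.035): pass
poly([U(-.077,.03-.077,.029),U(.077,.03-.077,.029),U(.077,.107,.029),U(-.077,.107,.029)],(255,255,0))
poly([U(-.095,-.245,.105),U(.095,-.245,.105),U(.095,-.075,.105),U(-.095,-.075,.105)],(255,0,255))
poly([U(.045+.011*np.cos(t),.19+.011*np.sin(t),.103) for t in np.arange(0,6.3,.3)],(0,255,255))
cv2.imwrite("pics/model.png",b[390:780,390:1140,::-1])
E
```

```text
g 56 [0.4418 0.0565 0.0494] [0.4422 0.0578 0.0496] (0.4421, 0.057) 0.0139
  foot ((0.43937426805496216, 0.056660570204257965), (0.0786823034286499, 0.08503701537847519), 89.93528747558594)
g 61 [0.426  0.173  0.0486] [0.4261 0.1725 0.0486] (0.4262, 0.1729) 0.014
  foot ((0.4287578761577606, 0.1745142936706543), (0.07978590577840805, 0.08367868512868881), 18.375957489013672)
g 60 [0.4051 0.3188 0.0487] [0.4052 0.3189 0.0487] (0.4058, 0.3199) 0.0142
  foot ((0.4006994366645813, 0.3263559937477112), (0.08497361838817596, 0.08117075264453888), 53.40172576904297)
o 57 [5.583e-01 4.000e-04 6.780e-02] [5.595e-01 5.000e-04 6.820e-02] (0.5587, 0.0006) 0.0139
```

View pics/model.png

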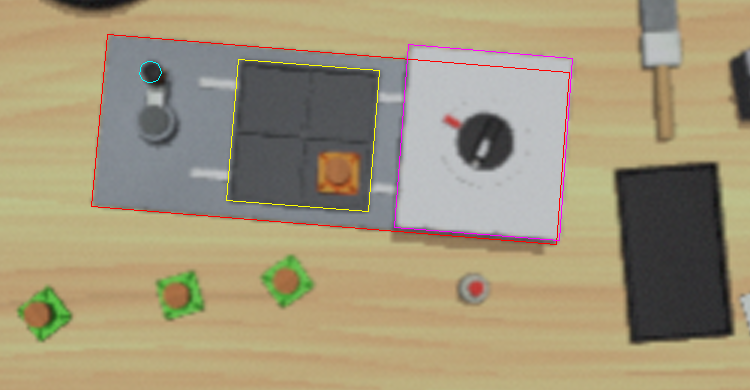

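Call:
{"fn": "jog_arm", "kwargs": {"moves": [{"delta_rot": [0, -0.125, 0], "claw": 0.1}, {"delta_rot": [0, -0.125, 0], "claw": 0.1}, {"delta_rot": [0, -0.125, 0], "claw": 0.1}, {"delta_rot": [0, -0.125, 0], "claw": 0.1}, {"delta_rot": [0, -0.125, 0], "claw": 0.1}, {"delta_rot": [0, -0.125, 0], "claw": 0.1}, {"delta_rot": [0, -0.125, 0], "claw": 0.1}, {"delta_rot": [0, -0.125, 0], "claw": 0.1}], "force": 40}}

```text
invalid input at $.moves[0]: expected keys xyz, delta_rot, claw
```

Call:
{"fn": "jog_arm", "kwargs": {"moves": [{"delta_rot": [0, -0.125, 0], "xyz": [0, 0, 0]}, {"delta_rot": [0, 0, 0], "xyz": [0, 0, 0]}]}}

```text
invalid input at $.moves[0]: expected keys xyz, delta_rot, claw
```

```bash
python3 - <<'E'
from h import *
s=r.observe(); print(s['qpos'].round(2),s['width'],s['t'])
tools([.5587,.0006,.20],-.079)
E
```

```text
[ 1.25  0.69 -0.19  1.57  0.16  0.9  -0.22] 0.08539781779819736 0.25
tcp [ 0.2147 -0.5867  0.2389] rot [-1.571e+00  1.000e-03 -1.220e+00] -> tool shift mm [-433.3   39.2  524.9]  turn about tool y -1.141
```

```bash
cat >> h.py <<'E'
def plan(wps, step=40, rstep=0.125, start=None):
    """wps: (x,y,z,yaw,claw[,step]). prints rows in tool axes (mm, rad)"""
    if start is None:
        s=r.observe(); p=s['tcp_pos'].copy(); yaw=s['eef_rot'][2]
        print("t",round(s['t'],2),"tcp",p.round(4),"rot",s['eef_rot'].round(3),"w",round(s['width'],4),"F",s['wrist_force'].round(1),"q7",s['qpos'][6].round(2))
    else: p=np.array(start[:3],float); yaw=start[3]
    rows=[]
    for w in wps:
        st=w[5] if len(w)>5 else step
        t=np.array(w[:3]); ty=yaw if w[3] is None else w[3]
        n=max(1,int(np.ceil(np.linalg.norm(t-p)*1000/st-1e-3)),int(np.ceil(abs(ty-yaw)/rstep-1e-3)))
        p0=p.copy(); y0=yaw
        for i in range(1,n+1):
            pt=p0+(t-p0)*i/n; yt=y0+(ty-y0)*i/n
            R=np.array([[np.cos(yaw),0,-np.sin(yaw)],[np.sin(yaw),0,np.cos(yaw)],[0,-1,0]])
            d=np.round(R.T@(pt-p)*1000).clip(-41,41)+0
            dr=np.clip(round(-(yt-yaw),3),-.125,.125)
            p=p+R@d/1000; yaw=yaw-dr
            rows.append((d.astype(int).tolist(),[0,float(dr),0],w[4]))
    for i,(d,a,c) in enumerate(rows):
        if i%8==0: print("--")
        print('{"xyz": %s, "delta_rot": %s, "claw": %g},'%(d,a,c))
    print("end",p.round(4),round(yaw,3))
E
python3 - <<'E'
from h import *
plan([(.5587,.0006,.18,-.079,.1),(.5587,.0006,.042,-.079,.1)],step=38)
E
```

```text
t 0.25 tcp [ 0.2147 -0.5867  0.2389] rot [-1.571e+00  1.000e-03 -1.220e+00] w 0.0854 F [0.4 0.3 0.4] q7 -0.22
--
{"xyz": [-24, 3, 29], "delta_rot": [0, -0.063, 0], "claw": 0.1},
{"xyz": [-22, 4, 31], "delta_rot": [0, -0.064, 0], "claw": 0.1},
{"xyz": [-20, 3, 32], "delta_rot": [0, -0.063, 0], "claw": 0.1},
{"xyz": [-19, 3, 33], "delta_rot": [0, -0.064, 0], "claw": 0.1},
{"xyz": [-16, 3, 34], "delta_rot": [0, -0.063, 0], "claw": 0.1},
{"xyz": [-13, 4, 35], "delta_rot": [0, -0.063, 0], "claw": 0.1},
{"xyz": [-12, 3, 36], "delta_rot": [0, -0.064, 0], "claw": 0.1},
{"xyz": [-9, 3, 37], "delta_rot": [0, -0.063, 0], "claw": 0.1},
--
{"xyz": [-7, 3, 37], "delta_rot": [0, -0.063, 0], "claw": 0.1},
{"xyz": [-4, 4, 38], "delta_rot": [0, -0.064, 0], "claw": 0.1},
{"xyz": [-3, 3, 38], "delta_rot": [0, -0.063, 0], "claw": 0.1},
{"xyz": [1, 3, 37], "delta_rot": [0, -0.064, 0], "claw": 0.1},
{"xyz": [2, 4, 38], "delta_rot": [0, -0.063, 0], "claw": 0.1},
{"xyz": [5, 3, 38], "delta_rot": [0, -0.063, 0], "claw": 0.1},
{"xyz": [8, 3, 37], "delta_rot": [0, -0.064, 0], "claw": 0.1},
{"xyz": [10, 3, 36], "delta_rot": [0, -0.063, 0], "claw": 0.1},
--
{"xyz": [12, 4, 36], "delta_rot": [0, -0.064, 0], "claw": 0.1},
{"xyz": [14, 3, 35], "delta_rot": [0, -0.063, 0], "claw": 0.1},
{"xyz": [0, 34, 0], "delta_rot": [0, 0.0, 0], "claw": 0.1},
{"xyz": [0, 35, 0], "delta_rot": [0, 0.0, 0], "claw": 0.1},
{"xyz": [0, 34, 0], "delta_rot": [0, 0.0, 0], "claw": 0.1},
{"xyz": [0, 35, 0], "delta_rot": [0, 0.0, 0], "claw": 0.1},
end [5.588e-01 5.000e-04 4.190e-02] -0.079
```

Call:
{"fn": "jog_arm", "kwargs": {"moves": [{"xyz": [-24, 3, 29], "delta_rot": [0, -0.063, 0], "claw": 0.1}, {"xyz": [-22, 4, 31], "delta_rot": [0, -0.064, 0], "claw": 0.1}, {"xyz": [-20, 3, 32], "delta_rot": [0, -0.063, 0], "claw": 0.1}, {"xyz": [-19, 3, 33], "delta_rot": [0, -0.064, 0], "claw": 0.1}, {"xyz": [-16, 3, 34], "delta_rot": [0, -0.063, 0], "claw": 0.1}, {"xyz": [-13, 4, 35], "delta_rot": [0, -0.063, 0], "claw": 0.1}, {"xyz": [-12, 3, 36], "delta_rot": [0, -0.064, 0], "claw": 0.1}, {"xyz": [-9, 3, 37], "delta_rot": [0, -0.063, 0], "claw": 0.1}], "force": 40}}

```text
t: 0.92
tcp_pos: [0.3681, -0.3245, 0.2133]
eef_rot: [-1.571, -0.0, -0.71]
wrist_force: [1.3, -0.9, -0.4]
width: 0.0471
```

Call:
{"fn": "jog_arm", "kwargs": {"moves": [{"xyz": [-7, 3, 37], "delta_rot": [0, -0.063, 0], "claw": 0.1}, {"xyz": [-4, 4, 38], "delta_rot": [0, -0.064, 0], "claw": 0.1}, {"xyz": [-3, 3, 38], "delta_rot": [0, -0.063, 0], "claw": 0.1}, {"xyz": [1, 3, 37], "delta_rot": [0, -0.064, 0], "claw": 0.1}, {"xyz": [2, 4, 38], "delta_rot": [0, -0.063, 0], "claw": 0.1}, {"xyz": [5, 3, 38], "delta_rot": [0, -0.063, 0], "claw": 0.1}, {"xyz": [8, 3, 37], "delta_rot": [0, -0.064, 0], "claw": 0.1}, {"xyz": [10, 3, 36], "delta_rot": [0, -0.063, 0], "claw": 0.1}]}}

```text
t: 1.58
tcp_pos: [0.5218, -0.0634, 0.1872]
eef_rot: [-1.571, -0.0, -0.203]
wrist_force: [0.6, -0.4, -0.1]
width: 0.0471
```

Call:
{"fn": "jog_arm", "kwargs": {"moves": [{"xyz": [12, 4, 36], "delta_rot": [0, -0.064, 0], "claw": 0.1}, {"xyz": [14, 3, 35], "delta_rot": [0, -0.063, 0], "claw": 0.1}, {"xyz": [0, 0, 0], "delta_rot": [0, 0, 0], "claw": 0.1}]}}

```text
t: 1.83
tcp_pos: [0.5628, 0.0106, 0.1806]
eef_rot: [-1.562, -0.005, -0.066]
wrist_force: [0.4, 1.8, 0.7]
width: 0.047
```

```bash
python3 - <<'E'
from h import *
plan([(.5587,.0006,.042,-.079,.1)],step=38)
ci=r.camera_info("wrist"); p,d=r.grab_frame("wrist"); C=cloud(ci,d)
m=(C[...,2]>.060)&(C[...,2]<.075)&(np.hypot(C[...,0]-.5587,C[...,1])<.05); P=C[m]; print(len(P),P.mean(0),cv2.minEnclosingCircle(P[:,:2].astype(np.float32)))
cv2.imwrite("pics/w1.png",p[:,:,::-1])
E
```

```text
t 1.83 tcp [0.5628 0.0106 0.1806] rot [-1.562 -0.005 -0.066] w 0.047 F [0.4 1.8 0.7] q7 -0.55
--
{"xyz": [-1, 35, -3], "delta_rot": [0, 0.003, 0], "claw": 0.1},
{"xyz": [-1, 34, -2], "delta_rot": [0, 0.003, 0], "claw": 0.1},
{"xyz": [-1, 35, -3], "delta_rot": [0, 0.004, 0], "claw": 0.1},
{"xyz": [0, 35, -2], "delta_rot": [0, 0.003, 0], "claw": 0.1},
end [0.5592 0.0009 0.0416] -0.079
672 [5.58488335e-01 5.77690951e-05 6.67710596e-02] ((0.5583855509757996, -0.0009332019835710526), 0.014375454746186733)
```

View pics/w1.png

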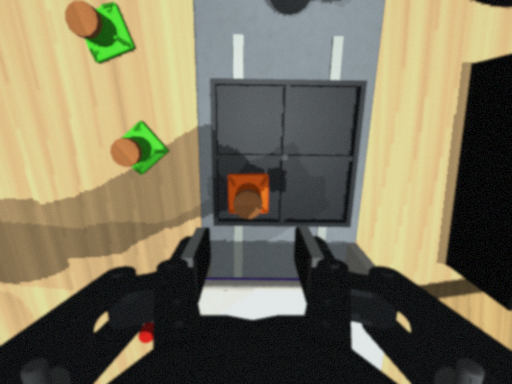

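Call:
{"fn": "jog_arm", "kwargs": {"moves": [{"xyz": [0, 34, 0], "delta_rot": [0, 0, 0], "claw": 0.1}, {"xyz": [0, 34, 0], "delta_rot": [0, 0, 0], "claw": 0.1}, {"xyz": [0, 35, 0], "delta_rot": [0, 0, 0], "claw": 0.1}, {"xyz": [0, 25, 0], "delta_rot": [0, 0, 0], "claw": 0.1}, {"xyz": [0, 10, 0], "delta_rot": [0, 0, 0], "claw": 0.1}, {"xyz": [0, 0, 0], "delta_rot": [0, 0, 0], "claw": 0.1}, {"xyz": [0, 0, 0], "delta_rot": [0, 0, 0], "claw": -1}, {"xyz": [0, 0, 0], "delta_rot": [0, 0, 0], "claw": -1}], "force": 40}}

```text
t: 2.55
tcp_pos: [0.56, -0.0001, 0.0439]
eef_rot: [-1.571, -0.003, -0.08]
wrist_force: [0.4, 0.3, -0.2]
width: 0.0269
```

Call:
{"fn": "jog_arm", "kwargs": {"moves": [{"xyz": [0, 0, 0], "delta_rot": [0, 0, 0], "claw": -1}, {"xyz": [0, 0, 0], "delta_rot": [0, 0, 0], "claw": -1}, {"xyz": [0, 0, 0], "delta_rot": [0, 0, 0], "claw": -1}]}}

```text
t: 2.8
tcp_pos: [0.56, 0.0001, 0.0438]
eef_rot: [-1.571, -0.003, -0.079]
wrist_force: [-0.5, -1.6, 7.1]
width: 0.0268
```

```bash
python3 - <<'E'
from h import *
z=np.load("top0.npz"); ci=r.camera_info("top"); C=cloud(ci,z["d"]); p=z["p"]
print(p[190:240:10,354], C[214,354],C[205:225,345:363,2].mean())
g=p.max(2)<75
for c,a,m in blobs(g,400):
    if 320<c[0]<380 and 190<c[1]<240:
        ct=max(cv2.findContours(m.astype(np.uint8),0,1)[0],key=cv2.contourArea).reshape(-1,2).astype(float)
        W=w_plane(ci,ct,.02)[:,:2]; print(c,a,cv2.minAreaRect(W.astype(np.float32)))
E
```

```text
[[50 49 50]
 [48 48 50]
 [54 52 54]
 [50 51 52]
 [49 46 50]] [ 0.47329781 -0.36609228  0.00702197] 0.005280445606168893
[354.10135135 213.77182952] 1924 ((0.4745054543018341, -0.36321085691452026), (0.18589863181114197, 0.10924257338047028), 4.6500935554504395)
```

```bash
python3 - <<'E'
from h import *
plan([(.5588,.0005,.20,-.079,-1,36),(.4745,-.3645,.20,-.079,-1,36),(.4745,-.3645,.034,-.079,-1,34)],start=(.5588,.0005,.042,-.079))
E
```

```text
--
{"xyz": [0, -32, 0], "delta_rot": [0, -0.0, 0], "claw": -1},
{"xyz": [0, -31, 0], "delta_rot": [0, -0.0, 0], "claw": -1},
{"xyz": [0, -32, 0], "delta_rot": [0, -0.0, 0], "claw": -1},
{"xyz": [0, -31, 0], "delta_rot": [0, -0.0, 0], "claw": -1},
{"xyz": [0, -32, 0], "delta_rot": [0, -0.0, 0], "claw": -1},
{"xyz": [-5, 0, -34], "delta_rot": [0, -0.0, 0], "claw": -1},
{"xyz": [-5, 0, -33], "delta_rot": [0, -0.0, 0], "claw": -1},
{"xyz": [-5, 0, -34], "delta_rot": [0, -0.0, 0], "claw": -1},
--
{"xyz": [-5, 0, -34], "delta_rot": [0, -0.0, 0], "claw": -1},
{"xyz": [-5, 0, -33], "delta_rot": [0, -0.0, 0], "claw": -1},
{"xyz": [-5, 0, -34], "delta_rot": [0, -0.0, 0], "claw": -1},
{"xyz": [-5, 0, -34], "delta_rot": [0, -0.0, 0], "claw": -1},
{"xyz": [-5, 0, -33], "delta_rot": [0, -0.0, 0], "claw": -1},
{"xyz": [-5, 0, -34], "delta_rot": [0, -0.0, 0], "claw": -1},
{"xyz": [-5, 0, -34], "delta_rot": [0, -0.0, 0], "claw": -1},
{"xyz": [-5, 0, -34], "delta_rot": [0, -0.0, 0], "claw": -1},
--
{"xyz": [0, 33, 0], "delta_rot": [0, -0.0, 0], "claw": -1},
{"xyz": [0, 33, 0], "delta_rot": [0, -0.0, 0], "claw": -1},
{"xyz": [0, 34, 0], "delta_rot": [0, -0.0, 0], "claw": -1},
{"xyz": [0, 33, 0], "delta_rot": [0, -0.0, 0], "claw": -1},
{"xyz": [0, 33, 0], "delta_rot": [0, -0.0, 0], "claw": -1},
end [ 0.4747 -0.365   0.034 ] -0.079
```

Call:
{"fn": "jog_arm", "kwargs": {"moves": [{"xyz": [0, -32, 0], "delta_rot": [0, 0, 0], "claw": -1}, {"xyz": [0, -31, 0], "delta_rot": [0, 0, 0], "claw": -1}, {"xyz": [0, -32, 0], "delta_rot": [0, 0, 0], "claw": -1}, {"xyz": [0, -31, 0], "delta_rot": [0, 0, 0], "claw": -1}, {"xyz": [0, -32, 0], "delta_rot": [0, 0, 0], "claw": -1}, {"xyz": [-5, 0, -34], "delta_rot": [0, 0, 0], "claw": -1}, {"xyz": [-5, 0, -33], "delta_rot": [0, 0, 0], "claw": -1}, {"xyz": [-5, 0, -34], "delta_rot": [0, 0, 0], "claw": -1}]}}

```text
t: 3.47
tcp_pos: [0.536, -0.0999, 0.2016]
eef_rot: [-1.571, -0.002, -0.077]
wrist_force: [0.9, -0.5, -1.8]
width: 0.0271
```

Call:
{"fn": "jog_arm", "kwargs": {"moves": [{"xyz": [-5, 0, -34], "delta_rot": [0, 0, 0], "claw": -1}, {"xyz": [-5, 0, -33], "delta_rot": [0, 0, 0], "claw": -1}, {"xyz": [-5, 0, -34], "delta_rot": [0, 0, 0], "claw": -1}, {"xyz": [-5, 0, -34], "delta_rot": [0, 0, 0], "claw": -1}, {"xyz": [-5, 0, -33], "delta_rot": [0, 0, 0], "claw": -1}, {"xyz": [-5, 0, -34], "delta_rot": [0, 0, 0], "claw": -1}, {"xyz": [-5, 0, -34], "delta_rot": [0, 0, 0], "claw": -1}, {"xyz": [-5, 0, -34], "delta_rot": [0, 0, 0], "claw": -1}]}}

```text
t: 4.13
tcp_pos: [0.4739, -0.3669, 0.2007]
eef_rot: [-1.571, -0.0, -0.079]
wrist_force: [1.6, 0.5, -0.8]
width: 0.027
```

Call:
{"fn": "jog_arm", "kwargs": {"moves": [{"xyz": [0, 33, 0], "delta_rot": [0, 0, 0], "claw": -1}, {"xyz": [0, 33, 0], "delta_rot": [0, 0, 0], "claw": -1}, {"xyz": [0, 34, 0], "delta_rot": [0, 0, 0], "claw": -1}, {"xyz": [0, 33, 0], "delta_rot": [0, 0, 0], "claw": -1}, {"xyz": [0, 23, 0], "delta_rot": [0, 0, 0], "claw": -1}, {"xyz": [0, 10, 0], "delta_rot": [0, 0, 0], "claw": -1}, {"xyz": [0, 0, 0], "delta_rot": [0, 0, 0], "claw": -1}, {"xyz": [0, 0, 0], "delta_rot": [0, 0, 0], "claw": -1}]}}

```text
t: 4.8
tcp_pos: [0.4753, -0.3654, 0.035]
eef_rot: [-1.571, -0.001, -0.079]
wrist_force: [0.0, -0.2, 0.3]
width: 0.0269
```

Call:
{"fn": "jog_arm", "kwargs": {"moves": [{"xyz": [0, 4, 0], "delta_rot": [0, 0, 0], "claw": -1}, {"xyz": [0, 1, 0], "delta_rot": [0, 0, 0], "claw": -1}, {"xyz": [0, 0, 0], "delta_rot": [0, 0, 0], "claw": 0.1}, {"xyz": [0, 0, 0], "delta_rot": [0, 0, 0], "claw": 0.1}, {"xyz": [0, 0, 0], "delta_rot": [0, 0, 0], "claw": 0.1}, {"xyz": [0, -15, 0], "delta_rot": [0, 0, 0], "claw": 0.1}, {"xyz": [0, -35, 0], "delta_rot": [0, 0, 0], "claw": 0.1}, {"xyz": [0, -40, 0], "delta_rot": [0, 0, 0], "claw": 0.1}]}}

```text
t: 5.47
tcp_pos: [0.4733, -0.3643, 0.1187]
eef_rot: [-1.569, 0.004, -0.079]
wrist_force: [0.7, -1.6, -0.8]
width: 0.0471
```

```bash
python3 - <<'E'
from h import *
plan([(.4747,-.365,.25,-.079,.1,40),(.5847,-.151,.25,-.079,.4,40)],start=(.4747,-.365,.119,-.079))
E
```

```text
--
{"xyz": [0, -33, 0], "delta_rot": [0, -0.0, 0], "claw": 0.1},
{"xyz": [0, -32, 0], "delta_rot": [0, -0.0, 0], "claw": 0.1},
{"xyz": [0, -33, 0], "delta_rot": [0, -0.0, 0], "claw": 0.1},
{"xyz": [0, -33, 0], "delta_rot": [0, -0.0, 0], "claw": 0.1},
{"xyz": [13, 0, 32], "delta_rot": [0, -0.0, 0], "claw": 0.4},
{"xyz": [14, 0, 31], "delta_rot": [0, -0.0, 0], "claw": 0.4},
{"xyz": [13, 0, 32], "delta_rot": [0, -0.0, 0], "claw": 0.4},
{"xyz": [13, 0, 32], "delta_rot": [0, -0.0, 0], "claw": 0.4},
--
{"xyz": [13, 0, 32], "delta_rot": [0, -0.0, 0], "claw": 0.4},
{"xyz": [14, 0, 31], "delta_rot": [0, -0.0, 0], "claw": 0.4},
{"xyz": [13, 0, 32], "delta_rot": [0, -0.0, 0], "claw": 0.4},
end [ 0.5849 -0.151   0.25  ] -0.079
```

Call:
{"fn": "jog_arm", "kwargs": {"moves": [{"xyz": [0, -33, 0], "delta_rot": [0, 0, 0], "claw": 0.1}, {"xyz": [0, -32, 0], "delta_rot": [0, 0, 0], "claw": 0.1}, {"xyz": [0, -33, 0], "delta_rot": [0, 0, 0], "claw": 0.1}, {"xyz": [0, -33, 0], "delta_rot": [0, 0, 0], "claw": 0.1}, {"xyz": [13, 0, 32], "delta_rot": [0, 0, 0], "claw": 0.4}, {"xyz": [14, 0, 31], "delta_rot": [0, 0, 0], "claw": 0.4}, {"xyz": [13, 0, 32], "delta_rot": [0, 0, 0], "claw": 0.4}, {"xyz": [13, 0, 32], "delta_rot": [0, 0, 0], "claw": 0.4}]}}

```text
t: 6.13
tcp_pos: [0.5381, -0.2417, 0.251]
eef_rot: [-1.571, -0.001, -0.08]
wrist_force: [0.9, 0.3, -0.8]
width: 0.06
```

Call:
{"fn": "jog_arm", "kwargs": {"moves": [{"xyz": [13, 0, 32], "delta_rot": [0, 0, 0], "claw": 0.4}, {"xyz": [14, 0, 31], "delta_rot": [0, 0, 0], "claw": 0.4}, {"xyz": [13, 0, 32], "delta_rot": [0, 0, 0], "claw": 0.4}, {"xyz": [0, 0, 0], "delta_rot": [0, 0, 0], "claw": 0.4}, {"xyz": [0, 0, 0], "delta_rot": [0, 0, 0], "claw": 0.4}, {"xyz": [0, 0, 0], "delta_rot": [0, 0, 0], "claw": 0.4}]}}

```text
t: 6.63
tcp_pos: [0.5846, -0.152, 0.2504]
eef_rot: [-1.572, 0.0, -0.079]
wrist_force: [0.4, -0.7, -0.8]
width: 0.06
```

```bash
python3 - <<'E'
from h import *
plan([])
ci=r.camera_info("wrist"); p,d=r.grab_frame("wrist"); np.savez("wd.npz",p=p,d=d,**{k:v for k,v in ci.items()})
b=cv2.resize(p[100:300,130:380],None,fx=3,fy=3,interpolation=cv2.INTER_CUBIC)
cv2.imwrite("pics/w2.png",b[:,:,::-1])
p,d=r.grab_frame("top"); b=cv2.resize(p[130:260,130:400],None,fx=2.5,fy=2.5,interpolation=cv2.INTER_CUBIC); cv2.imwrite("pics/t2.png",b[:,:,::-1])
E
```

```text
t 6.63 tcp [ 0.5846 -0.152   0.2504] rot [-1.572  0.    -0.079] w 0.06 F [ 0.4 -0.7 -0.8] q7 -0.24
end [ 0.5846 -0.152   0.2504] -0.079
```

View pics/w2.png

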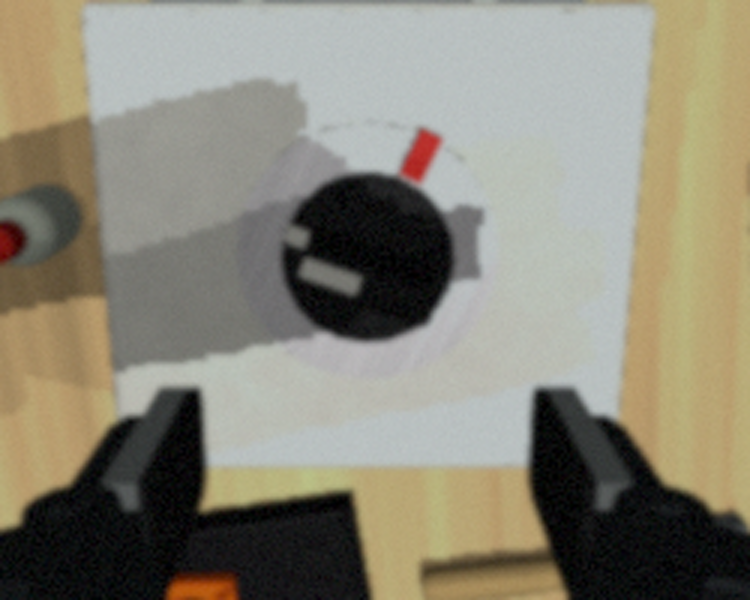

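View pics/t2.png

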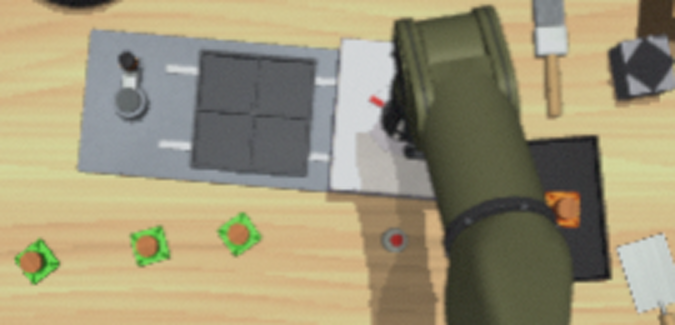

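```bash
python3 - <<'E'
from h import *
z=np.load("wd.npz"); ci={k:z[k] for k in("K","dist","extrinsics")}
f=lambda u,v:((u+.5)/3-.5+130,(v+.5)/3-.5+100)
C=cloud(ci,z["d"])
for nm,u,v,zz in [("disc centre",367,256,.114),("mark rim",288,235,.114),("mark in",308,238,.114),("bartop a",300,266,.148),("bartop b",360,285,.148),("tab tip",411,178,.107),("tab out",430,131,.107)]:
    q=f(u,v); print(nm,w_plane(ci,[q],zz)[0].round(4),"depth",C[int(round(q[1])),int(round(q[0]))].round(4))
m=(C[...,2]>.140)&(C[...,2]<.158)&(np.hypot(C[...,0]-.585,C[...,1]+.151)<.035)
P=C[m]; print(len(P),cv2.minAreaRect(P[:,:2].astype(np.float32)),P.mean(0))
E
```

```text
disc centre [ 0.5851 -0.1514  0.114 ] depth [ 0.5856 -0.1455  0.1377]
mark rim [ 0.559 -0.142  0.114] depth [ 0.5595 -0.1419  0.1148]
mark in [ 0.5657 -0.1436  0.114 ] depth [ 0.567  -0.1397  0.1315]
bartop a [ 0.5656 -0.1445  0.148 ] depth [ 0.566  -0.144   0.1486]
bartop b [ 0.583  -0.1518  0.148 ] depth [ 0.5833 -0.1523  0.1474]
tab tip [ 0.6021 -0.1271  0.107 ] depth [ 0.6022 -0.1263  0.1121]
tab out [ 0.6095 -0.1118  0.107 ] depth [ 0.6096 -0.1117  0.1049]
749 ((0.5848261117935181, -0.15268783271312714), (0.014363691210746765, 0.04380049556493759), 64.95065307617188) [ 0.58493258 -0.15167294  0.14710622]
```

```bash
python3 - <<'E'
from h import *
plan([(.585,-.1515,.19,1.143,.1),(.585,-.1515,.126,1.143,.1,30)],start=(.5849,-.151,.25,-.079))
z=np.load("wd.npz"); ci={k:z[k] for k in("K","dist","extrinsics")}
m=colors(z["p"])["red"]
for c,a,mm in blobs(m):
    v,u=np.nonzero(mm); W=w_plane(ci,np.c_[u,v],.107)[:,:2]; 
    d=W-[.5849,-.152]; print(c,a,W.mean(0),np.degrees(np.arctan2(d[:,1].mean(),d[:,0].mean())), np.hypot(*d.T).min(),np.hypot(*d.T).max())
    n=np.argsort(np.hypot(*d.T))[:12]; print(np.degrees(np.arctan2(d[n,1].mean(),d[n,0].mean())))
E
```

```text
--
{"xyz": [0, 6, 0], "delta_rot": [0, -0.122, 0], "claw": 0.1},
{"xyz": [0, 6, 0], "delta_rot": [0, -0.122, 0], "claw": 0.1},
{"xyz": [0, 6, 0], "delta_rot": [0, -0.123, 0], "claw": 0.1},
{"xyz": [0, 6, 0], "delta_rot": [0, -0.122, 0], "claw": 0.1},
{"xyz": [0, 6, 0], "delta_rot": [0, -0.122, 0], "claw": 0.1},
{"xyz": [0, 6, 0], "delta_rot": [0, -0.122, 0], "claw": 0.1},
{"xyz": [0, 6, 0], "delta_rot": [0, -0.122, 0], "claw": 0.1},
{"xyz": [0, 6, 0], "delta_rot": [0, -0.123, 0], "claw": 0.1},
--
{"xyz": [0, 6, 0], "delta_rot": [0, -0.122, 0], "claw": 0.1},
{"xyz": [0, 6, 0], "delta_rot": [0, -0.122, 0], "claw": 0.1},
{"xyz": [0, 21, 0], "delta_rot": [0, -0.0, 0], "claw": 0.1},
{"xyz": [0, 22, 0], "delta_rot": [0, -0.0, 0], "claw": 0.1},
{"xyz": [0, 21, 0], "delta_rot": [0, -0.0, 0], "claw": 0.1},
end [ 0.5849 -0.151   0.126 ] 1.143
[269.6875 151.6   ] 80 [ 0.60563049 -0.11980826] 57.21970941366045 0.03129246033021888 0.04528635011565975
57.16827979516925
[127.68932039 180.93203883] 103 [ 0.45580149 -0.13846602] 174.01528531730912 0.12416661792542827 0.13587865307356622
174.19585878681335
```

Call:
{"fn": "jog_arm", "kwargs": {"moves": [{"xyz": [0, 6, 0], "delta_rot": [0, -0.122, 0], "claw": 0.1}, {"xyz": [0, 6, 0], "delta_rot": [0, -0.122, 0], "claw": 0.1}, {"xyz": [0, 6, 0], "delta_rot": [0, -0.123, 0], "claw": 0.1}, {"xyz": [0, 6, 0], "delta_rot": [0, -0.122, 0], "claw": 0.1}, {"xyz": [0, 6, 0], "delta_rot": [0, -0.122, 0], "claw": 0.1}, {"xyz": [0, 6, 0], "delta_rot": [0, -0.122, 0], "claw": 0.1}, {"xyz": [0, 6, 0], "delta_rot": [0, -0.122, 0], "claw": 0.1}, {"xyz": [0, 6, 0], "delta_rot": [0, -0.123, 0], "claw": 0.1}]}}

```text
t: 7.4
tcp_pos: [0.5843, -0.1534, 0.2019]
eef_rot: [-1.571, 0.001, 0.902]
wrist_force: [-0.0, -0.3, -0.9]
width: 0.0471
```

Call:
{"fn": "jog_arm", "kwargs": {"moves": [{"xyz": [0, 6, 0], "delta_rot": [0, -0.122, 0], "claw": 0.1}, {"xyz": [0, 6, 0], "delta_rot": [0, -0.122, 0], "claw": 0.1}, {"xyz": [0, 0, 0], "delta_rot": [0, 0, 0], "claw": 0.1}, {"xyz": [0, 0, 0], "delta_rot": [0, 0, 0], "claw": 0.1}]}}

```text
t: 7.73
tcp_pos: [0.5843, -0.1529, 0.1899]
eef_rot: [-1.57, 0.001, 1.137]
wrist_force: [0.4, 0.4, -0.1]
width: 0.0469
```

Call:
{"fn": "jog_arm", "kwargs": {"moves": [{"xyz": [0, 25, 0], "delta_rot": [0, 0, 0], "claw": 0.1}, {"xyz": [0, 25, 0], "delta_rot": [0, 0, 0], "claw": 0.1}, {"xyz": [0, 14, 0], "delta_rot": [0, 0, 0], "claw": 0.1}, {"xyz": [0, 0, 0], "delta_rot": [0, 0, 0], "claw": 0.1}, {"xyz": [0, 0, 0], "delta_rot": [0, 0, 0], "claw": -1}, {"xyz": [0, 0, 0], "delta_rot": [0, 0, 0], "claw": -1}, {"xyz": [0, 0, 0], "delta_rot": [0, 0, 0], "claw": -1}, {"xyz": [0, 0, 0], "delta_rot": [0, 0, 0], "claw": -1}], "force": 40}}

```text
t: 8.4
tcp_pos: [0.5852, -0.1532, 0.128]
eef_rot: [-1.573, 0.003, 1.141]
wrist_force: [-3.2, -4.3, 6.6]
width: 0.0134
```

```bash
python3 - <<'E'
from h import *
plan([])
E
```

```text
t 8.4 tcp [ 0.5852 -0.1532  0.128 ] rot [-1.573  0.003  1.141] w 0.0134 F [-3.2 -4.3  6.6] q7 0.64
end [ 0.5852 -0.1532  0.128 ] 1.141
```

Call:
{"fn": "jog_arm", "kwargs": {"moves": [{"xyz": [0, 0, 0], "delta_rot": [0, 0.12, 0], "claw": -1}, {"xyz": [0, 0, 0], "delta_rot": [0, 0.12, 0], "claw": -1}, {"xyz": [0, 0, 0], "delta_rot": [0, 0.12, 0], "claw": -1}, {"xyz": [0, 0, 0], "delta_rot": [0, 0.12, 0], "claw": -1}, {"xyz": [0, 0, 0], "delta_rot": [0, 0.12, 0], "claw": -1}, {"xyz": [0, 0, 0], "delta_rot": [0, 0.12, 0], "claw": -1}, {"xyz": [0, 0, 0], "delta_rot": [0, 0.12, 0], "claw": -1}, {"xyz": [0, 0, 0], "delta_rot": [0, 0.12, 0], "claw": -1}]}}

```text
t: 9.07
tcp_pos: [0.5849, -0.1535, 0.128]
eef_rot: [-1.574, -0.0, 0.175]
wrist_force: [-2.6, -3.8, 5.5]
width: 0.0133
```

Call:
{"fn": "jog_arm", "kwargs": {"moves": [{"xyz": [0, 0, 0], "delta_rot": [0, 0.12, 0], "claw": -1}, {"xyz": [0, 0, 0], "delta_rot": [0, 0.12, 0], "claw": -1}, {"xyz": [0, 0, 0], "delta_rot": [0, 0.12, 0], "claw": -1}, {"xyz": [0, 0, 0], "delta_rot": [0, 0.12, 0], "claw": -1}, {"xyz": [0, 0, 0], "delta_rot": [0, 0.12, 0], "claw": -1}, {"xyz": [0, 0, 0], "delta_rot": [0, 0.12, 0], "claw": -1}, {"xyz": [0, 0, 0], "delta_rot": [0, 0.035, 0], "claw": -1}, {"xyz": [0, 0, 0], "delta_rot": [0, 0, 0], "claw": -1}]}}

```text
t: 9.73
tcp_pos: [0.5846, -0.1534, 0.128]
eef_rot: [-1.574, -0.002, -0.575]
wrist_force: [-3.8, -4.1, 6.8]
width: 0.0132
```

Call:
{"fn": "jog_arm", "kwargs": {"moves": [{"xyz": [0, 0, 0], "delta_rot": [0, 0, 0], "claw": 0.1}, {"xyz": [0, 0, 0], "delta_rot": [0, 0, 0], "claw": 0.1}, {"xyz": [0, 0, 0], "delta_rot": [0, 0, 0], "claw": 0.1}, {"xyz": [0, -40, 0], "delta_rot": [0, 0, 0], "claw": 0.1}, {"xyz": [0, -40, 0], "delta_rot": [0, 0, 0], "claw": 0.4}, {"xyz": [0, -34, 0], "delta_rot": [0, 0, 0], "claw": 0.4}, {"xyz": [0, 0, 0], "delta_rot": [0, 0, 0], "claw": 0.4}, {"xyz": [0, 0, 0], "delta_rot": [0, 0, 0], "claw": 0.4}]}}

```text
t: 10.4
tcp_pos: [0.5868, -0.1508, 0.2427]
eef_rot: [-1.568, -0.005, -0.571]
wrist_force: [-0.3, -0.1, -0.9]
width: 0.0594
```

```bash
python3 - <<'E'
from h import *
plan([])
ci=r.camera_info("wrist"); p,d=r.grab_frame("wrist"); np.savez("wd2.npz",p=p,d=d,**ci)
b=cv2.resize(p[100:300,130:380],None,fx=3,fy=3,interpolation=cv2.INTER_CUBIC)
cv2.imwrite("pics/w3.png",b[:,:,::-1])
C=cloud(ci,d)
m=(C[...,2]>.140)&(C[...,2]<.158)&(np.hypot(C[...,0]-.585,C[...,1]+.151)<.035)
P=C[m]; print(len(P),cv2.minAreaRect(P[:,:2].astype(np.float32)),P.mean(0))
for c,a,mm in blobs(colors(p)["red"]):
    v,u=np.nonzero(mm); W=w_plane(ci,np.c_[u,v],.107)[:,:2]; 
    dd=W-[.5849,-.152]; print(c,a,np.degrees(np.arctan2(dd[:,1].mean(),dd[:,0].mean())))
E
```

```text
t 10.4 tcp [ 0.5868 -0.1508  0.2427] rot [-1.568 -0.005 -0.571] w 0.0594 F [-0.3 -0.1 -0.9] q7 -0.63
end [ 0.5868 -0.1508  0.2427] -0.571
755 ((0.5852937698364258, -0.1522698998451233), (0.042793482542037964, 0.01360662467777729), 57.46925354003906) [ 0.58596719 -0.15138341  0.14740796]
[249.55813953 150.93023256] 86 57.698440991448166
[147.14102564 239.76923077] 78 174.41253162688722
```

View pics/w3.png

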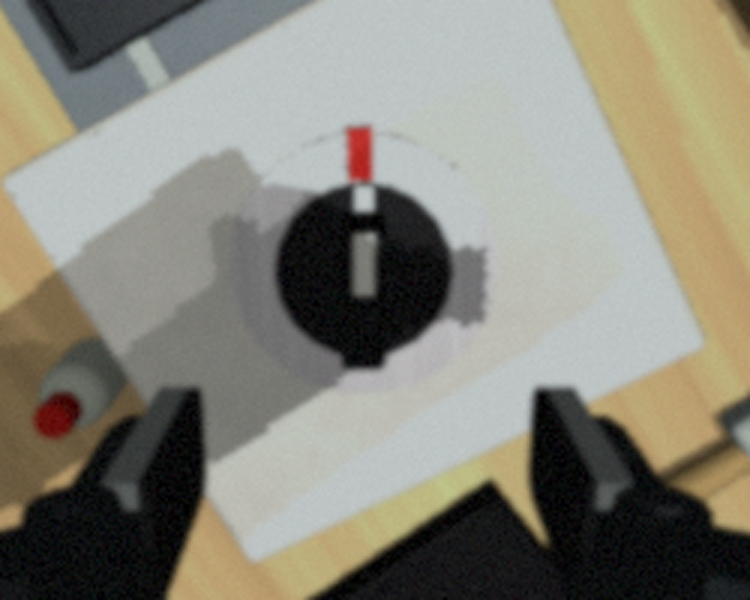

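```bash
cat >> h.py <<'E'
def tops(b=0, lo=.042, hi=.056, cam="top", box=(.33,.75,-.3,.45)):
    ci=r.camera_info(cam); p,d=r.grab_frame(cam); C=cloud(ci,d)
    h=cv2.cvtColor(p,cv2.COLOR_RGB2HSV); wood=(h[...,0]<16)&(h[...,1]>90)
    m=(C[...,2]>b+lo)&(C[...,2]<b+hi)&(C[...,0]>box[0])&(C[...,0]<box[1])&(C[...,1]>box[2])&(C[...,1]<box[3])&wood
    for c,a,mm in blobs(m,20):
        P=C[mm]; (cx,cy),rad=cv2.minEnclosingCircle(P[:,:2].astype(np.float32))
        if rad<.025: print(cam,"top at",c.round(0),a,"mean",P.mean(0).round(4),"circ",round(cx,4),round(cy,4),round(rad,4))
    return p
E
python3 - <<'E'
from h import *
tops()
plan([(.442,.057,.14,-.079,.1,36),(.442,.057,.023,-.079,.1,30)],start=(.5849,-.151,.24,-.572))
E
```

```text
top top at [225. 223.] 34 mean [0.4418 0.0546 0.0487] circ 0.4415 0.0549 0.011
top top at [188. 228.] 37 mean [0.4258 0.172  0.048 ] circ 0.4256 0.172 0.0113
top top at [142. 234.] 42 mean [0.4055 0.3176 0.0495] circ 0.4048 0.3178 0.0123
--
{"xyz": [-29, 13, 12], "delta_rot": [0, -0.062, 0], "claw": 0.1},
{"xyz": [-28, 12, 14], "delta_rot": [0, -0.061, 0], "claw": 0.1},
{"xyz": [-28, 12, 16], "delta_rot": [0, -0.062, 0], "claw": 0.1},
{"xyz": [-26, 13, 17], "delta_rot": [0, -0.062, 0], "claw": 0.1},
{"xyz": [-25, 12, 19], "delta_rot": [0, -0.061, 0], "claw": 0.1},
{"xyz": [-24, 13, 21], "delta_rot": [0, -0.062, 0], "claw": 0.1},
{"xyz": [-23, 12, 21], "delta_rot": [0, -0.061, 0], "claw": 0.1},
{"xyz": [-21, 13, 24], "delta_rot": [0, -0.062, 0], "claw": 0.1},
--
{"xyz": [0, 29, 0], "delta_rot": [0, -0.0, 0], "claw": 0.1},
{"xyz": [0, 29, 0], "delta_rot": [0, -0.0, 0], "claw": 0.1},
{"xyz": [0, 30, 0], "delta_rot": [0, -0.0, 0], "claw": 0.1},
{"xyz": [0, 29, 0], "delta_rot": [0, -0.0, 0], "claw": 0.1},
end [0.4424 0.0572 0.023 ] -0.079
```

Call:
{"fn": "jog_arm", "kwargs": {"moves": [{"xyz": [-29, 13, 12], "delta_rot": [0, -0.062, 0], "claw": 0.1}, {"xyz": [-28, 12, 14], "delta_rot": [0, -0.061, 0], "claw": 0.1}, {"xyz": [-28, 12, 16], "delta_rot": [0, -0.062, 0], "claw": 0.1}, {"xyz": [-26, 13, 17], "delta_rot": [0, -0.062, 0], "claw": 0.1}, {"xyz": [-25, 12, 19], "delta_rot": [0, -0.061, 0], "claw": 0.1}, {"xyz": [-24, 13, 21], "delta_rot": [0, -0.062, 0], "claw": 0.1}, {"xyz": [-23, 12, 21], "delta_rot": [0, -0.061, 0], "claw": 0.1}, {"xyz": [-21, 13, 24], "delta_rot": [0, -0.062, 0], "claw": 0.1}]}}

```text
t: 11.17
tcp_pos: [0.4402, 0.0575, 0.1387]
eef_rot: [-1.571, 0.003, -0.077]
wrist_force: [1.1, -0.2, -0.6]
width: 0.047
```

Call:
{"fn": "jog_arm", "kwargs": {"moves": [{"xyz": [0, 0, 0], "delta_rot": [0, 0, 0], "claw": 0.1}, {"xyz": [0, 30, 0], "delta_rot": [0, 0, 0], "claw": 0.1}, {"xyz": [0, 30, 0], "delta_rot": [0, 0, 0], "claw": 0.1}, {"xyz": [0, 30, 0], "delta_rot": [0, 0, 0], "claw": 0.1}, {"xyz": [0, 20, 0], "delta_rot": [0, 0, 0], "claw": 0.1}, {"xyz": [0, 7, 0], "delta_rot": [0, 0, 0], "claw": 0.1}, {"xyz": [0, 0, 0], "delta_rot": [0, 0, 0], "claw": 0.1}, {"xyz": [0, 0, 0], "delta_rot": [0, 0, 0], "claw": 0.1}]}}

```text
t: 11.83
tcp_pos: [0.4438, 0.0569, 0.0272]
eef_rot: [-1.573, 0.005, -0.078]
wrist_force: [-0.3, -0.0, 0.9]
width: 0.0466
```

Call:
{"fn": "jog_arm", "kwargs": {"moves": [{"xyz": [0, 0, 0], "delta_rot": [0, 0, 0], "claw": -1}, {"xyz": [0, 0, 0], "delta_rot": [0, 0, 0], "claw": -1}, {"xyz": [0, 0, 0], "delta_rot": [0, 0, 0], "claw": -1}, {"xyz": [0, 0, 0], "delta_rot": [0, 0, 0], "claw": -1}, {"xyz": [0, 0, 0], "delta_rot": [0, 0, 0], "claw": -1}], "force": 40}}

```text
t: 12.25
tcp_pos: [0.4451, 0.0569, 0.0286]
eef_rot: [-1.572, 0.002, -0.079]
wrist_force: [-0.5, 0.5, 3.4]
width: 0.0267
```

```bash
python3 - <<'E'
from h import *
plan([(.4424,.0572,.13,-.079,-1,36),(.6338,-.0014,.13,-.079,-1,36),(.6338,-.0014,.043,-.079,-1,30)],start=(.4424,.0572,.023,-.079))
E
```

```text
--
{"xyz": [0, -36, 0], "delta_rot": [0, -0.0, 0], "claw": -1},
{"xyz": [0, -35, 0], "delta_rot": [0, -0.0, 0], "claw": -1},
{"xyz": [0, -36, 0], "delta_rot": [0, -0.0, 0], "claw": -1},
{"xyz": [33, 0, -7], "delta_rot": [0, -0.0, 0], "claw": -1},
{"xyz": [32, 0, -7], "delta_rot": [0, -0.0, 0], "claw": -1},
{"xyz": [33, 0, -8], "delta_rot": [0, -0.0, 0], "claw": -1},
{"xyz": [32, 0, -7], "delta_rot": [0, -0.0, 0], "claw": -1},
{"xyz": [33, 0, -7], "delta_rot": [0, -0.0, 0], "claw": -1},
--
{"xyz": [32, 0, -7], "delta_rot": [0, -0.0, 0], "claw": -1},
{"xyz": [0, 29, 0], "delta_rot": [0, -0.0, 0], "claw": -1},
{"xyz": [0, 29, 0], "delta_rot": [0, -0.0, 0], "claw": -1},
{"xyz": [0, 29, 0], "delta_rot": [0, -0.0, 0], "claw": -1},
end [ 0.6334 -0.0011  0.043 ] -0.079
```

Call:
{"fn": "jog_arm", "kwargs": {"moves": [{"xyz": [0, -36, 0], "delta_rot": [0, 0, 0], "claw": -1}, {"xyz": [0, -35, 0], "delta_rot": [0, 0, 0], "claw": -1}, {"xyz": [0, -36, 0], "delta_rot": [0, 0, 0], "claw": -1}, {"xyz": [33, 0, -7], "delta_rot": [0, 0, 0], "claw": -1}, {"xyz": [32, 0, -7], "delta_rot": [0, 0, 0], "claw": -1}, {"xyz": [33, 0, -8], "delta_rot": [0, 0, 0], "claw": -1}, {"xyz": [32, 0, -7], "delta_rot": [0, 0, 0], "claw": -1}, {"xyz": [33, 0, -7], "delta_rot": [0, 0, 0], "claw": -1}]}}

```text
t: 12.92
tcp_pos: [0.6056, 0.0069, 0.135]
eef_rot: [-1.572, 0.003, -0.08]
wrist_force: [0.6, 1.4, -0.4]
width: 0.0267
```

Call:
{"fn": "jog_arm", "kwargs": {"moves": [{"xyz": [32, 0, -7], "delta_rot": [0, 0, 0], "claw": -1}, {"xyz": [0, 0, 0], "delta_rot": [0, 0, 0], "claw": -1}, {"xyz": [0, 29, 0], "delta_rot": [0, 0, 0], "claw": -1}, {"xyz": [0, 29, 0], "delta_rot": [0, 0, 0], "claw": -1}, {"xyz": [0, 15, 0], "delta_rot": [0, 0, 0], "claw": -1}, {"xyz": [0, 5, 0], "delta_rot": [0, 0, 0], "claw": -1}, {"xyz": [0, 0, 0], "delta_rot": [0, 0, 0], "claw": -1}, {"xyz": [0, 0, 0], "delta_rot": [0, 0, 0], "claw": -1}]}}

```text
t: 13.58
tcp_pos: [0.6363, -0.0009, 0.0575]
eef_rot: [-1.572, 0.002, -0.079]
wrist_force: [0.4, -0.3, -0.5]
width: 0.0266
```

Call:
{"fn": "jog_arm", "kwargs": {"moves": [{"xyz": [0, 6, 0], "delta_rot": [0, 0, 0], "claw": -1}, {"xyz": [0, 3, 0], "delta_rot": [0, 0, 0], "claw": -1}, {"xyz": [0, 0, 0], "delta_rot": [0, 0, 0], "claw": -1}]}}

```text
t: 13.83
tcp_pos: [0.6359, -0.0015, 0.0478]
eef_rot: [-1.572, 0.002, -0.079]
wrist_force: [-0.5, -0.3, -0.4]
width: 0.0267
```

Call:
{"fn": "jog_arm", "kwargs": {"moves": [{"xyz": [0, 1, 0], "delta_rot": [0, 0, 0], "claw": -1}, {"xyz": [0, 0, 0], "delta_rot": [0, 0, 0], "claw": 0.1}, {"xyz": [0, 0, 0], "delta_rot": [0, 0, 0], "claw": 0.1}, {"xyz": [0, 0, 0], "delta_rot": [0, 0, 0], "claw": 0.1}, {"xyz": [0, -20, 0], "delta_rot": [0, 0, 0], "claw": 0.1}, {"xyz": [0, -40, 0], "delta_rot": [0, 0, 0], "claw": 0.1}, {"xyz": [0, -30, 0], "delta_rot": [0, 0, 0], "claw": 0.1}]}}

```text
t: 14.42
tcp_pos: [0.636, -0.0009, 0.138]
eef_rot: [-1.572, 0.003, -0.079]
wrist_force: [1.0, -0.2, 0.7]
width: 0.0471
```

```bash
python3 - <<'E'
from h import *
tops(box=(.38,.75,.08,.45))
plan([(.426,.1725,.13,-.079,.1,36),(.426,.1725,.020,-.079,.1,30)],start=(.6334,-.0011,.131,-.079))
E
```

```text
top top at [188. 228.] 38 mean [0.4262 0.1717 0.0485] circ 0.426 0.1718 0.0113
top top at [142. 234.] 41 mean [0.4061 0.3184 0.0485] circ 0.4053 0.3176 0.0127
--
{"xyz": [-28, 0, 20], "delta_rot": [0, -0.0, 0], "claw": 0.1},
{"xyz": [-27, 0, 19], "delta_rot": [0, -0.0, 0], "claw": 0.1},
{"xyz": [-28, 0, 20], "delta_rot": [0, -0.0, 0], "claw": 0.1},
{"xyz": [-27, 1, 19], "delta_rot": [0, -0.0, 0], "claw": 0.1},
{"xyz": [-28, 0, 20], "delta_rot": [0, -0.0, 0], "claw": 0.1},
{"xyz": [-27, 0, 20], "delta_rot": [0, -0.0, 0], "claw": 0.1},
{"xyz": [-28, 0, 19], "delta_rot": [0, -0.0, 0], "claw": 0.1},
{"xyz": [-27, 0, 20], "delta_rot": [0, -0.0, 0], "claw": 0.1},
--
{"xyz": [0, 27, 0], "delta_rot": [0, -0.0, 0], "claw": 0.1},
{"xyz": [0, 28, 0], "delta_rot": [0, -0.0, 0], "claw": 0.1},
{"xyz": [0, 28, 0], "delta_rot": [0, -0.0, 0], "claw": 0.1},
{"xyz": [0, 27, 0], "delta_rot": [0, -0.0, 0], "claw": 0.1},
end [0.4265 0.1728 0.02  ] -0.079
```

Call:
{"fn": "jog_arm", "kwargs": {"moves": [{"xyz": [-28, 0, 20], "delta_rot": [0, 0, 0], "claw": 0.1}, {"xyz": [-28, 0, 19], "delta_rot": [0, 0, 0], "claw": 0.1}, {"xyz": [-28, 0, 20], "delta_rot": [0, 0, 0], "claw": 0.1}, {"xyz": [-28, 1, 19], "delta_rot": [0, 0, 0], "claw": 0.1}, {"xyz": [-28, 0, 20], "delta_rot": [0, 0, 0], "claw": 0.1}, {"xyz": [-27, 0, 20], "delta_rot": [0, 0, 0], "claw": 0.1}, {"xyz": [-28, 0, 19], "delta_rot": [0, 0, 0], "claw": 0.1}, {"xyz": [-27, 0, 20], "delta_rot": [0, 0, 0], "claw": 0.1}]}}

```text
t: 15.13
tcp_pos: [0.4259, 0.1736, 0.1362]
eef_rot: [-1.572, 0.003, -0.08]
wrist_force: [-0.9, 0.6, 0.6]
width: 0.0469
```

Call:
{"fn": "jog_arm", "kwargs": {"moves": [{"xyz": [0, 0, 0], "delta_rot": [0, 0, 0], "claw": 0.1}, {"xyz": [0, 28, 0], "delta_rot": [0, 0, 0], "claw": 0.1}, {"xyz": [0, 28, 0], "delta_rot": [0, 0, 0], "claw": 0.1}, {"xyz": [0, 28, 0], "delta_rot": [0, 0, 0], "claw": 0.1}, {"xyz": [0, 15, 0], "delta_rot": [0, 0, 0], "claw": 0.1}, {"xyz": [0, 0, 0], "delta_rot": [0, 0, 0], "claw": 0.1}, {"xyz": [0, 0, 0], "delta_rot": [0, 0, 0], "claw": 0.1}]}}

```text
t: 15.72
tcp_pos: [0.4267, 0.1728, 0.0367]
eef_rot: [-1.573, 0.003, -0.078]
wrist_force: [-0.4, 1.1, 0.6]
width: 0.0473
```

Lower 12 mm more, then grip.

Call:
{"fn": "jog_arm", "kwargs": {"moves": [{"xyz": [0, 8, 0], "delta_rot": [0, 0, 0], "claw": 0.1}, {"xyz": [0, 4, 0], "delta_rot": [0, 0, 0], "claw": 0.1}, {"xyz": [0, 0, 0], "delta_rot": [0, 0, 0], "claw": 0.1}, {"xyz": [0, 0, 0], "delta_rot": [0, 0, 0], "claw": -1}, {"xyz": [0, 0, 0], "delta_rot": [0, 0, 0], "claw": -1}, {"xyz": [0, 0, 0], "delta_rot": [0, 0, 0], "claw": -1}, {"xyz": [0, 0, 0], "delta_rot": [0, 0, 0], "claw": -1}, {"xyz": [0, 0, 0], "delta_rot": [0, 0, 0], "claw": -1}]}}

```text
t: 16.38
tcp_pos: [0.4272, 0.1727, 0.0259]
eef_rot: [-1.572, 0.002, -0.079]
wrist_force: [-1.4, -0.6, 7.3]
width: 0.0267
```

```bash
python3 - <<'E'
from h import *
s=r.observe();p=s['tcp_pos']
plan([(p[0],p[1],p[2]+.108,-.079,-1,36),(.6396,.0724,p[2]+.108,-.079,-1,36)])
E
```

```text
t 16.38 tcp [0.4272 0.1727 0.0259] rot [-1.572  0.002 -0.079] w 0.0267 F [-1.4 -0.6  7.3] q7 -1.55
--
{"xyz": [0, -36, 0], "delta_rot": [0, -0.0, 0], "claw": -1},
{"xyz": [0, -36, 0], "delta_rot": [0, -0.0, 0], "claw": -1},
{"xyz": [0, -36, 0], "delta_rot": [0, -0.0, 0], "claw": -1},
{"xyz": [31, 0, -12], "delta_rot": [0, -0.0, 0], "claw": -1},
{"xyz": [32, 0, -12], "delta_rot": [0, -0.0, 0], "claw": -1},
{"xyz": [31, 0, -12], "delta_rot": [0, -0.0, 0], "claw": -1},
{"xyz": [32, 0, -12], "delta_rot": [0, -0.0, 0], "claw": -1},
{"xyz": [31, 0, -11], "delta_rot": [0, -0.0, 0], "claw": -1},
--
{"xyz": [31, 0, -12], "delta_rot": [0, -0.0, 0], "claw": -1},
{"xyz": [32, 0, -12], "delta_rot": [0, -0.0, 0], "claw": -1},
end [0.64   0.0726 0.1339] -0.079
```

Call:
{"fn": "jog_arm", "kwargs": {"moves": [{"xyz": [0, -36, 0], "delta_rot": [0, 0, 0], "claw": -1}, {"xyz": [0, -36, 0], "delta_rot": [0, 0, 0], "claw": -1}, {"xyz": [0, -36, 0], "delta_rot": [0, 0, 0], "claw": -1}, {"xyz": [31, 0, -12], "delta_rot": [0, 0, 0], "claw": -1}, {"xyz": [32, 0, -12], "delta_rot": [0, 0, 0], "claw": -1}, {"xyz": [31, 0, -12], "delta_rot": [0, 0, 0], "claw": -1}, {"xyz": [32, 0, -12], "delta_rot": [0, 0, 0], "claw": -1}, {"xyz": [31, 0, -11], "delta_rot": [0, 0, 0], "claw": -1}]}}

```text
t: 17.05
tcp_pos: [0.5802, 0.0996, 0.1331]
eef_rot: [-1.573, 0.003, -0.08]
wrist_force: [0.5, 0.3, -0.7]
width: 0.0269
```

Call:
{"fn": "jog_arm", "kwargs": {"moves": [{"xyz": [31, 0, -12], "delta_rot": [0, 0, 0], "claw": -1}, {"xyz": [32, 0, -12], "delta_rot": [0, 0, 0], "claw": -1}, {"xyz": [0, 0, 0], "delta_rot": [0, 0, 0], "claw": -1}, {"xyz": [0, 29, 0], "delta_rot": [0, 0, 0], "claw": -1}, {"xyz": [0, 29, 0], "delta_rot": [0, 0, 0], "claw": -1}, {"xyz": [0, 22, 0], "delta_rot": [0, 0, 0], "claw": -1}, {"xyz": [0, 0, 0], "delta_rot": [0, 0, 0], "claw": -1}, {"xyz": [0, 0, 0], "delta_rot": [0, 0, 0], "claw": -1}]}}

```text
t: 17.72
tcp_pos: [0.6385, 0.0723, 0.0519]
eef_rot: [-1.573, 0.005, -0.079]
wrist_force: [0.8, 0.0, -0.0]
width: 0.027
```

Call:
{"fn": "jog_arm", "kwargs": {"moves": [{"xyz": [0, 5, 0], "delta_rot": [0, 0, 0], "claw": -1}, {"xyz": [0, 2, 0], "delta_rot": [0, 0, 0], "claw": -1}, {"xyz": [0, 0, 0], "delta_rot": [0, 0, 0], "claw": 0.1}, {"xyz": [0, 0, 0], "delta_rot": [0, 0, 0], "claw": 0.1}, {"xyz": [0, 0, 0], "delta_rot": [0, 0, 0], "claw": 0.1}, {"xyz": [0, -20, 0], "delta_rot": [0, 0, 0], "claw": 0.1}, {"xyz": [0, -40, 0], "delta_rot": [0, 0, 0], "claw": 0.1}, {"xyz": [0, -36, 0], "delta_rot": [0, 0, 0], "claw": 0.1}]}}

```text
t: 18.38
tcp_pos: [0.6393, 0.0727, 0.1425]
eef_rot: [-1.572, 0.004, -0.079]
wrist_force: [0.4, -0.4, 0.6]
width: 0.0472
```

```bash
python3 - <<'E'
from h import *
tops(box=(.33,.75,.08,.45))
plan([(.4055,.318,.135,-.079,.1,36)])
p,d=r.grab_frame("scene"); cv2.imwrite("pics/s4.png",p[:,:,::-1])
E
```

```text
top top at [142. 234.] 42 mean [0.4055 0.3179 0.0488] circ 0.405 0.3186 0.0122
t 18.43 tcp [0.644  0.0748 0.1508] rot [-1.568 -0.008 -0.079] w 0.0467 F [0.7 0.8 4.4] q7 -0.8
--
{"xyz": [-26, 2, 22], "delta_rot": [0, -0.0, 0], "claw": 0.1},
{"xyz": [-25, 1, 23], "delta_rot": [0, -0.0, 0], "claw": 0.1},
{"xyz": [-26, 2, 22], "delta_rot": [0, -0.0, 0], "claw": 0.1},
{"xyz": [-26, 1, 22], "delta_rot": [0, -0.0, 0], "claw": 0.1},
{"xyz": [-25, 2, 23], "delta_rot": [0, -0.0, 0], "claw": 0.1},
{"xyz": [-26, 1, 22], "delta_rot": [0, -0.0, 0], "claw": 0.1},
{"xyz": [-26, 2, 22], "delta_rot": [0, -0.0, 0], "claw": 0.1},
{"xyz": [-26, 2, 23], "delta_rot": [0, -0.0, 0], "claw": 0.1},
--
{"xyz": [-25, 1, 22], "delta_rot": [0, -0.0, 0], "claw": 0.1},
{"xyz": [-26, 2, 23], "delta_rot": [0, -0.0, 0], "claw": 0.1},
end [0.4055 0.3185 0.1348] -0.079
```

View pics/s4.png

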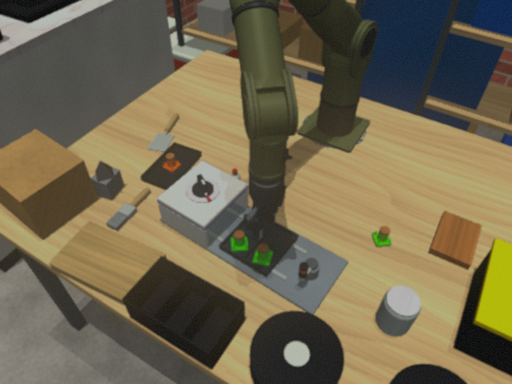

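Call:
{"fn": "jog_arm", "kwargs": {"moves": [{"xyz": [-26, 0, 22], "delta_rot": [0, 0, 0], "claw": 0.1}, {"xyz": [-25, 0, 23], "delta_rot": [0, 0, 0], "claw": 0.1}, {"xyz": [-26, 0, 22], "delta_rot": [0, 0, 0], "claw": 0.1}, {"xyz": [-26, 0, 22], "delta_rot": [0, 0, 0], "claw": 0.1}, {"xyz": [-25, 0, 23], "delta_rot": [0, 0, 0], "claw": 0.1}, {"xyz": [-26, 0, 22], "delta_rot": [0, 0, 0], "claw": 0.1}, {"xyz": [-25, 0, 22], "delta_rot": [0, 0, 0], "claw": 0.1}, {"xyz": [-25, 0, 23], "delta_rot": [0, 0, 0], "claw": 0.1}]}}

```text
t: 19.15
tcp_pos: [0.4496, 0.268, 0.1421]
eef_rot: [-1.572, 0.002, -0.079]
wrist_force: [0.8, 0.9, 0.4]
width: 0.0471
```

Call:
{"fn": "jog_arm", "kwargs": {"moves": [{"xyz": [-24, 0, 22], "delta_rot": [0, 0, 0], "claw": 0.1}, {"xyz": [-24, 0, 24], "delta_rot": [0, 0, 0], "claw": 0.1}, {"xyz": [0, 0, 0], "delta_rot": [0, 0, 0], "claw": 0.1}, {"xyz": [0, 30, 0], "delta_rot": [0, 0, 0], "claw": 0.1}, {"xyz": [0, 30, 0], "delta_rot": [0, 0, 0], "claw": 0.1}, {"xyz": [0, 15, 0], "delta_rot": [0, 0, 0], "claw": 0.1}, {"xyz": [0, 0, 0], "delta_rot": [0, 0, 0], "claw": 0.1}, {"xyz": [0, 0, 0], "delta_rot": [0, 0, 0], "claw": 0.1}]}}

```text
t: 19.82
tcp_pos: [0.4061, 0.3168, 0.0668]
eef_rot: [-1.573, 0.003, -0.079]
wrist_force: [1.0, 0.6, 0.8]
width: 0.0472
```

```bash
python3 - <<'E'
from h import *
plan([(.4053,.3185,.026,-.079,.1,36)])
E
```

```text
t 19.82 tcp [0.4061 0.3168 0.0668] rot [-1.573  0.003 -0.079] w 0.0472 F [1.  0.6 0.8] q7 -1.62
--
{"xyz": [0, 20, 1], "delta_rot": [0, 0.0, 0], "claw": 0.1},
{"xyz": [-1, 21, 1], "delta_rot": [0, 0.0, 0], "claw": 0.1},
end [0.4052 0.3188 0.0258] -0.079
```

Call:
{"fn": "jog_arm", "kwargs": {"moves": [{"xyz": [0, 25, 1], "delta_rot": [0, 0, 0], "claw": 0.1}, {"xyz": [0, 16, 1], "delta_rot": [0, 0, 0], "claw": 0.1}, {"xyz": [0, 0, 0], "delta_rot": [0, 0, 0], "claw": 0.1}, {"xyz": [0, 0, 0], "delta_rot": [0, 0, 0], "claw": -1}, {"xyz": [0, 0, 0], "delta_rot": [0, 0, 0], "claw": -1}, {"xyz": [0, 0, 0], "delta_rot": [0, 0, 0], "claw": -1}, {"xyz": [0, 0, 0], "delta_rot": [0, 0, 0], "claw": -1}, {"xyz": [0, 0, 0], "delta_rot": [0, 0, 0], "claw": -1}]}}

```text
t: 20.48
tcp_pos: [0.407, 0.3194, 0.0274]
eef_rot: [-1.57, 0.001, -0.079]
wrist_force: [0.1, -0.8, 6.6]
width: 0.027
```

```bash
python3 - <<'E'
from h import *
s=r.observe();p=s['tcp_pos']
plan([(p[0],p[1],p[2]+.108,-.079,-1,36),(.5658,.0782,p[2]+.108,-.079,-1,36)])
E
```

```text
t 20.48 tcp [0.407  0.3194 0.0274] rot [-1.57e+00  1.00e-03 -7.90e-02] w 0.027 F [ 0.1 -0.8  6.6] q7 -1.68
--
{"xyz": [0, -36, 0], "delta_rot": [0, -0.0, 0], "claw": -1},
{"xyz": [0, -36, 0], "delta_rot": [0, -0.0, 0], "claw": -1},
{"xyz": [0, -36, 0], "delta_rot": [0, -0.0, 0], "claw": -1},
{"xyz": [20, 0, -25], "delta_rot": [0, -0.0, 0], "claw": -1},
{"xyz": [19, 0, -26], "delta_rot": [0, -0.0, 0], "claw": -1},
{"xyz": [20, 0, -25], "delta_rot": [0, -0.0, 0], "claw": -1},
{"xyz": [20, 0, -25], "delta_rot": [0, -0.0, 0], "claw": -1},
{"xyz": [20, 0, -26], "delta_rot": [0, -0.0, 0], "claw": -1},
--
{"xyz": [19, 0, -25], "delta_rot": [0, -0.0, 0], "claw": -1},
{"xyz": [20, 0, -25], "delta_rot": [0, -0.0, 0], "claw": -1},
{"xyz": [20, 0, -26], "delta_rot": [0, -0.0, 0], "claw": -1},
{"xyz": [19, 0, -25], "delta_rot": [0, -0.0, 0], "claw": -1},
end [0.5654 0.0781 0.1354] -0.079
```

Call:
{"fn": "jog_arm", "kwargs": {"moves": [{"xyz": [0, -36, 0], "delta_rot": [0, 0, 0], "claw": -1}, {"xyz": [0, -36, 0], "delta_rot": [0, 0, 0], "claw": -1}, {"xyz": [0, -36, 0], "delta_rot": [0, 0, 0], "claw": -1}, {"xyz": [20, 0, -25], "delta_rot": [0, 0, 0], "claw": -1}, {"xyz": [19, 0, -26], "delta_rot": [0, 0, 0], "claw": -1}, {"xyz": [20, 0, -25], "delta_rot": [0, 0, 0], "claw": -1}, {"xyz": [20, 0, -25], "delta_rot": [0, 0, 0], "claw": -1}, {"xyz": [20, 0, -26], "delta_rot": [0, 0, 0], "claw": -1}]}}

```text
t: 21.15
tcp_pos: [0.4961, 0.1829, 0.1346]
eef_rot: [-1.572, 0.002, -0.079]
wrist_force: [0.8, 0.5, -1.3]
width: 0.0265
```

Call:
{"fn": "jog_arm", "kwargs": {"moves": [{"xyz": [19, 0, -25], "delta_rot": [0, 0, 0], "claw": -1}, {"xyz": [20, 0, -25], "delta_rot": [0, 0, 0], "claw": -1}, {"xyz": [20, 0, -26], "delta_rot": [0, 0, 0], "claw": -1}, {"xyz": [19, 0, -25], "delta_rot": [0, 0, 0], "claw": -1}, {"xyz": [0, 0, 0], "delta_rot": [0, 0, 0], "claw": -1}, {"xyz": [0, 29, 0], "delta_rot": [0, 0, 0], "claw": -1}, {"xyz": [0, 29, 0], "delta_rot": [0, 0, 0], "claw": -1}, {"xyz": [0, 20, 0], "delta_rot": [0, 0, 0], "claw": -1}]}}

```text
t: 21.82
tcp_pos: [0.5643, 0.0766, 0.0546]
eef_rot: [-1.573, 0.004, -0.08]
wrist_force: [-0.5, 0.1, -1.9]
width: 0.0264
```

Call:
{"fn": "jog_arm", "kwargs": {"moves": [{"xyz": [0, 0, 0], "delta_rot": [0, 0, 0], "claw": -1}, {"xyz": [0, 0, 0], "delta_rot": [0, 0, 0], "claw": -1}]}}

```text
t: 21.98
tcp_pos: [0.5643, 0.0774, 0.0557]
eef_rot: [-1.573, 0.004, -0.079]
wrist_force: [0.5, 0.4, -0.1]
width: 0.0271
```

Call:
{"fn": "jog_arm", "kwargs": {"moves": [{"xyz": [0, 7, 0], "delta_rot": [0, 0, 0], "claw": -1}, {"xyz": [0, 2, 0], "delta_rot": [0, 0, 0], "claw": -1}, {"xyz": [0, 0, 0], "delta_rot": [0, 0, 0], "claw": -1}, {"xyz": [0, 0, 0], "delta_rot": [0, 0, 0], "claw": 0.1}, {"xyz": [0, 0, 0], "delta_rot": [0, 0, 0], "claw": 0.1}, {"xyz": [0, 0, 0], "delta_rot": [0, 0, 0], "claw": 0.1}, {"xyz": [0, -20, 0], "delta_rot": [0, 0, 0], "claw": 0.1}, {"xyz": [0, -40, 0], "delta_rot": [0, 0, 0], "claw": 0.1}]}}

```text
t: 22.65
tcp_pos: [0.5622, 0.0765, 0.1041]
eef_rot: [-1.575, 0.01, -0.079]
wrist_force: [0.3, -0.1, 0.2]
width: 0.0467
```

Call:
{"fn": "jog_arm", "kwargs": {"moves": [{"xyz": [0, -40, 0], "delta_rot": [0, 0, 0], "claw": 0.1}, {"xyz": [0, -30, 20], "delta_rot": [0, 0, 0], "claw": 0.1}, {"xyz": [-20, -10, 35], "delta_rot": [0, 0, 0], "claw": 0.1}, {"xyz": [-20, 0, 35], "delta_rot": [0, 0, 0], "claw": 0.1}, {"xyz": [-20, 0, 35], "delta_rot": [0, 0, 0], "claw": 0.1}, {"xyz": [0, 0, 35], "delta_rot": [0, 0, 0], "claw": 0.1}, {"xyz": [0, 0, 0], "delta_rot": [0, 0, 0], "claw": 0.1}, {"xyz": [0, 0, 0], "delta_rot": [0, 0, 0], "claw": 0.1}]}}

```text
t: 23.32
tcp_pos: [0.5175, 0.245, 0.1874]
eef_rot: [-1.57, 0.002, -0.074]
wrist_force: [0.5, -1.0, 0.3]
width: 0.0468
```

```bash
python3 - <<'E'
from h import *
plan([])
p=tops(b=.019); 
ci=r.camera_info("top"); C=cloud(ci,r.grab_frame("top")[1])
m=(C[...,2]>.092)&(C[...,2]<.112)&(np.hypot(C[...,0]-.657,C[...,1]-.194)<.03); P=C[m]; print("knob",len(P),P.mean(0))
b=cv2.resize(p[130:260,130:400],None,fx=2.5,fy=2.5,interpolation=cv2.INTER_CUBIC); cv2.imwrite("pics/t5.png",b[:,:,::-1])
p,d=r.grab_frame("scene"); b=cv2.resize(p[140:320,120:370],None,fx=3,fy=3,interpolation=cv2.INTER_CUBIC);cv2.imwrite("pics/s5.png",b[:,:,::-1])
E
```

```text
t 23.32 tcp [0.5175 0.245  0.1874] rot [-1.57   0.002 -0.074] w 0.0468 F [ 0.5 -1.   0.3] q7 -1.17
end [0.5175 0.245  0.1874] -0.074
top top at [220. 161.] 38 mean [0.6392 0.0713 0.0683] circ 0.6406 0.0722 0.012
top top at [243. 162.] 41 mean [ 0.6348 -0.0032  0.0674] circ 0.6351 -0.0043 0.0122
top top at [218. 184.] 38 mean [0.5646 0.0762 0.0682] circ 0.5643 0.0758 0.0115
knob 43 [0.65618239 0.19291941 0.10301787]
```

View pics/t5.png

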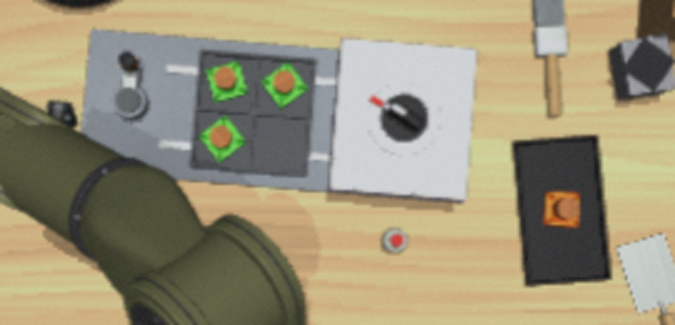

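View pics/s5.png

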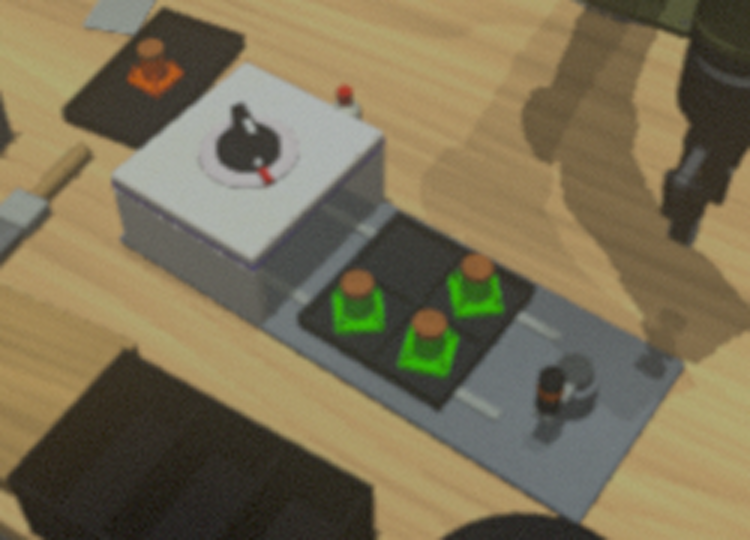

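```bash
python3 - <<'E'
from h import *
plan([(.6567,.1937,.187,-.079,.1,36)])
E
```

```text
t 23.47 tcp [0.5184 0.2401 0.1864] rot [-1.574  0.003 -0.081] w 0.0471 F [-0.4  0.   0.2] q7 -1.17
--
{"xyz": [28, 0, -7], "delta_rot": [0, -0.0, 0], "claw": 0.1},
{"xyz": [29, 0, -7], "delta_rot": [0, -0.001, 0], "claw": 0.1},
{"xyz": [28, 0, -7], "delta_rot": [0, -0.0, 0], "claw": 0.1},
{"xyz": [28, 0, -7], "delta_rot": [0, -0.001, 0], "claw": 0.1},
{"xyz": [29, -1, -7], "delta_rot": [0, 0.0, 0], "claw": 0.1},
end [0.6572 0.1938 0.1874] -0.079
```

Call:
{"fn": "jog_arm", "kwargs": {"moves": [{"xyz": [28, 0, -7], "delta_rot": [0, 0, 0], "claw": 0.1}, {"xyz": [29, 0, -7], "delta_rot": [0, 0, 0], "claw": 0.1}, {"xyz": [28, 0, -7], "delta_rot": [0, 0, 0], "claw": 0.1}, {"xyz": [28, 0, -7], "delta_rot": [0, 0, 0], "claw": 0.1}, {"xyz": [28, 0, -7], "delta_rot": [0, 0, 0], "claw": 0.1}, {"xyz": [0, 0, 0], "delta_rot": [0, 0, 0], "claw": 0.1}, {"xyz": [0, 30, 0], "delta_rot": [0, 0, 0], "claw": 0.1}, {"xyz": [0, 30, 0], "delta_rot": [0, 0, 0], "claw": 0.1}]}}

```text
t: 24.13
tcp_pos: [0.6578, 0.194, 0.1272]
eef_rot: [-1.571, -0.001, -0.083]
wrist_force: [-0.1, -1.1, -0.4]
width: 0.0469
```

Call:
{"fn": "jog_arm", "kwargs": {"moves": [{"xyz": [0, 0, 0], "delta_rot": [0, 0, 0], "claw": 0.1}, {"xyz": [0, 0, 0], "delta_rot": [0, 0, 0], "claw": 0.1}]}}

```text
t: 24.3
tcp_pos: [0.6547, 0.1934, 0.1248]
eef_rot: [-1.575, 0.006, -0.081]
wrist_force: [1.0, 0.6, 1.1]
width: 0.0471
```

```bash
python3 - <<'E'
from h import *
plan([(.6567,.1937,.073,-.079,.1,36)])
ci=r.camera_info("wrist"); p,d=r.grab_frame("wrist"); C=cloud(ci,d)
m=(C[...,2]>.096)&(C[...,2]<.110)&(np.hypot(C[...,0]-.657,C[...,1]-.194)<.025); P=C[m]; print("knob",len(P),P.mean(0),cv2.minEnclosingCircle(P[:,:2].astype(np.float32)))
cv2.imwrite("pics/w6.png",p[:,:,::-1])
E
```

```text
t 24.3 tcp [0.6547 0.1934 0.1248] rot [-1.575  0.006 -0.081] w 0.0471 F [1.  0.6 1.1] q7 -0.94
--
{"xyz": [1, 26, 0], "delta_rot": [0, -0.001, 0], "claw": 0.1},
{"xyz": [1, 26, 0], "delta_rot": [0, -0.001, 0], "claw": 0.1},
end [0.6567 0.1933 0.0728] -0.079
knob 921 [0.65784743 0.19396449 0.10208327] ((0.6576097011566162, 0.1928112655878067), 0.011032197624444962)
```

View pics/w6.png

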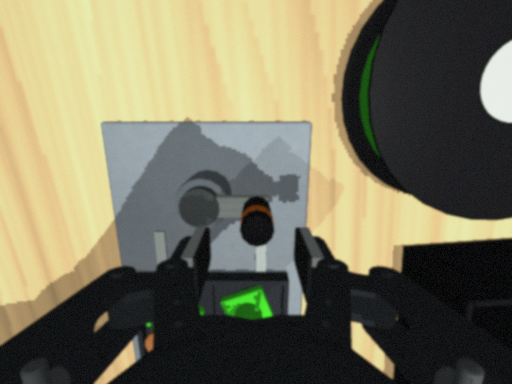

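Call:
{"fn": "jog_arm", "kwargs": {"moves": [{"xyz": [1, 26, 0], "delta_rot": [0, 0, 0], "claw": 0.1}, {"xyz": [1, 20, 0], "delta_rot": [0, 0, 0], "claw": 0.1}, {"xyz": [0, 5, 0], "delta_rot": [0, 0, 0], "claw": 0.1}, {"xyz": [0, 0, 0], "delta_rot": [0, 0, 0], "claw": 0.1}, {"xyz": [0, 0, 0], "delta_rot": [0, 0, 0], "claw": -1}, {"xyz": [0, 0, 0], "delta_rot": [0, 0, 0], "claw": -1}, {"xyz": [0, 0, 0], "delta_rot": [0, 0, 0], "claw": -1}, {"xyz": [0, 0, 0], "delta_rot": [0, 0, 0], "claw": -1}], "force": 60}}

```text
t: 25.02
tcp_pos: [0.6581, 0.1965, 0.0778]
eef_rot: [-1.571, 0.001, -0.079]
wrist_force: [-3.2, -0.3, 6.1]
width: 0.0207
```

```bash
cat > crank.py <<'E'
from h import *
import sys
# axis from model; n rows per turn, from angle th0 (cw from +x of unit) to th1, start = where knob commanded
yawu=-0.079
def rows(th0,th1,dth,ry=-0.079,rad=45):
    n=int(round((th1-th0)/dth)); k=[]
    a=0;acc=np.zeros(2)
    P=lambda t: rad*np.array([np.cos(yawu-t),np.sin(yawu-t)])
    for i in range(n):
        d=P(th0+(i+1)*dth)-P(th0)-acc
        R=np.array([[np.cos(ry),-np.sin(ry)],[np.sin(ry),np.cos(ry)]])
        q=np.round(R.T@d); acc=acc+R@q
        k.append(q.astype(int).tolist())
    return k
E
python3 - <<'E'
from crank import *
s=r.observe(); print(s['tcp_pos'],s['eef_rot'],s['width'],s['wrist_force'])
for q in rows(0,2*np.pi,2*np.pi/16): print('{"xyz": [%d, 0, %d], "delta_rot": [0, 0, 0], "claw": -1},'%tuple(q))
E
```

```text
[0.65806938 0.19646378 0.07782032] [-1.57082609e+00  8.11973508e-04 -7.90130178e-02] 0.020665759402599473 [-3.15237774 -0.30790511  6.10692636]
{"xyz": [-3, 0, -17], "delta_rot": [0, 0, 0], "claw": -1},
{"xyz": [-10, 0, -15], "delta_rot": [0, 0, 0], "claw": -1},
{"xyz": [-15, 0, -10], "delta_rot": [0, 0, 0], "claw": -1},
{"xyz": [-17, 0, -3], "delta_rot": [0, 0, 0], "claw": -1},
{"xyz": [-17, 0, 3], "delta_rot": [0, 0, 0], "claw": -1},
{"xyz": [-15, 0, 10], "delta_rot": [0, 0, 0], "claw": -1},
{"xyz": [-10, 0, 15], "delta_rot": [0, 0, 0], "claw": -1},
{"xyz": [-3, 0, 17], "delta_rot": [0, 0, 0], "claw": -1},
{"xyz": [3, 0, 17], "delta_rot": [0, 0, 0], "claw": -1},
{"xyz": [10, 0, 15], "delta_rot": [0, 0, 0], "claw": -1},
{"xyz": [15, 0, 10], "delta_rot": [0, 0, 0], "claw": -1},
{"xyz": [17, 0, 3], "delta_rot": [0, 0, 0], "claw": -1},
{"xyz": [17, 0, -3], "delta_rot": [0, 0, 0], "claw": -1},
{"xyz": [15, 0, -10], "delta_rot": [0, 0, 0], "claw": -1},
{"xyz": [10, 0, -15], "delta_rot": [0, 0, 0], "claw": -1},
{"xyz": [3, 0, -17], "delta_rot": [0, 0, 0], "claw": -1},
```

Call:
{"fn": "jog_arm", "kwargs": {"moves": [{"xyz": [-3, 0, -17], "delta_rot": [0, 0, 0], "claw": -1}, {"xyz": [-10, 0, -15], "delta_rot": [0, 0, 0], "claw": -1}, {"xyz": [-15, 0, -10], "delta_rot": [0, 0, 0], "claw": -1}, {"xyz": [-17, 0, -3], "delta_rot": [0, 0, 0], "claw": -1}, {"xyz": [-17, 0, 3], "delta_rot": [0, 0, 0], "claw": -1}, {"xyz": [-15, 0, 10], "delta_rot": [0, 0, 0], "claw": -1}, {"xyz": [-10, 0, 15], "delta_rot": [0, 0, 0], "claw": -1}, {"xyz": [-3, 0, 17], "delta_rot": [0, 0, 0], "claw": -1}]}}

```text
t: 25.68
tcp_pos: [0.5681, 0.198, 0.0777]
eef_rot: [-1.581, 0.001, -0.082]
wrist_force: [-2.6, -8.6, 12.3]
width: 0.0207
```

```bash
python3 - <<'E'
from h import *
plan([]);p=tops(b=.019)
b=cv2.resize(p[130:260,130:400],None,fx=2.5,fy=2.5,interpolation=cv2.INTER_CUBIC); cv2.imwrite("pics/t7.png",b[:,:,::-1])
p,d=r.grab_frame("scene"); b=cv2.resize(p[140:320,120:370],None,fx=3,fy=3,interpolation=cv2.INTER_CUBIC);cv2.imwrite("pics/s7.png",b[:,:,::-1])
E
```

```text
t 25.68 tcp [0.5681 0.198  0.0777] rot [-1.581e+00  1.000e-03 -8.200e-02] w 0.0207 F [-2.6 -8.6 12.3] q7 -1.16
end [0.5681 0.198  0.0777] -0.082
top top at [229. 161.] 42 mean [0.6376 0.0421 0.0683] circ 0.6376 0.0421 0.0121
top top at [252. 163.] 36 mean [ 0.633  -0.0325  0.068 ] circ 0.6331 -0.033 0.0111
```

View pics/s7.png

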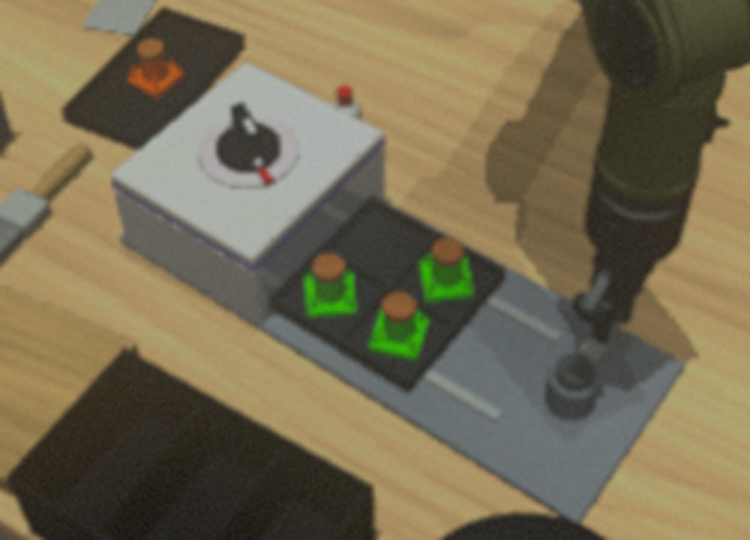

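Call:
{"fn": "jog_arm", "kwargs": {"moves": [{"xyz": [3, 0, 17], "delta_rot": [0, 0, 0], "claw": -1}, {"xyz": [10, 0, 15], "delta_rot": [0, 0, 0], "claw": -1}, {"xyz": [15, 0, 10], "delta_rot": [0, 0, 0], "claw": -1}, {"xyz": [17, 0, 3], "delta_rot": [0, 0, 0], "claw": -1}, {"xyz": [17, 0, -3], "delta_rot": [0, 0, 0], "claw": -1}, {"xyz": [15, 0, -10], "delta_rot": [0, 0, 0], "claw": -1}, {"xyz": [10, 0, -15], "delta_rot": [0, 0, 0], "claw": -1}, {"xyz": [3, 0, -17], "delta_rot": [0, 0, 0], "claw": -1}]}}

```text
t: 26.45
tcp_pos: [0.6582, 0.2011, 0.0779]
eef_rot: [-1.562, 0.001, -0.077]
wrist_force: [-2.9, 7.8, 4.8]
width: 0.0204
```

Call:
{"fn": "jog_arm", "kwargs": {"moves": [{"xyz": [-3, 0, -17], "delta_rot": [0, 0, 0], "claw": -1}, {"xyz": [-10, 0, -15], "delta_rot": [0, 0, 0], "claw": -1}, {"xyz": [-15, 0, -10], "delta_rot": [0, 0, 0], "claw": -1}, {"xyz": [-17, 0, -3], "delta_rot": [0, 0, 0], "claw": -1}, {"xyz": [-17, 0, 3], "delta_rot": [0, 0, 0], "claw": -1}, {"xyz": [-15, 0, 10], "delta_rot": [0, 0, 0], "claw": -1}, {"xyz": [-10, 0, 15], "delta_rot": [0, 0, 0], "claw": -1}, {"xyz": [-3, 0, 17], "delta_rot": [0, 0, 0], "claw": -1}]}}

```text
t: 27.12
tcp_pos: [0.5682, 0.1976, 0.0776]
eef_rot: [-1.581, 0.001, -0.083]
wrist_force: [-2.5, -9.3, 15.3]
width: 0.0202
```

```bash
python3 - <<'E'
from h import *
plan([]);p=tops(b=.019)
p,d=r.grab_frame("scene"); b=cv2.resize(p[140:320,120:370],None,fx=3,fy=3,interpolation=cv2.INTER_CUBIC);cv2.imwrite("pics/s8.png",b[:,:,::-1])
E
```

```text
t 27.12 tcp [0.5682 0.1976 0.0776] rot [-1.581e+00  1.000e-03 -8.300e-02] w 0.0202 F [-2.5 -9.3 15.3] q7 -1.16
end [0.5682 0.1976 0.0776] -0.083
top top at [249. 163.] 39 mean [ 0.6316 -0.0205  0.0689] circ 0.6311 -0.0208 0.0121
top top at [247. 187.] 40 mean [ 0.5575 -0.0151  0.0673] circ 0.5576 -0.0148 0.0112
```

View pics/s8.png

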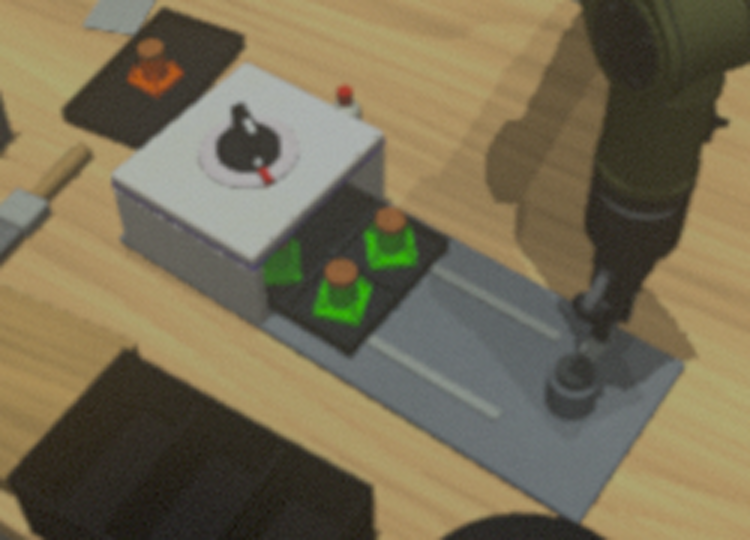

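Call:
{"fn": "jog_arm", "kwargs": {"moves": [{"xyz": [3, 0, 17], "delta_rot": [0, 0, 0], "claw": -1}, {"xyz": [10, 0, 15], "delta_rot": [0, 0, 0], "claw": -1}, {"xyz": [15, 0, 10], "delta_rot": [0, 0, 0], "claw": -1}, {"xyz": [17, 0, 3], "delta_rot": [0, 0, 0], "claw": -1}, {"xyz": [17, 0, -3], "delta_rot": [0, 0, 0], "claw": -1}, {"xyz": [15, 0, -10], "delta_rot": [0, 0, 0], "claw": -1}, {"xyz": [10, 0, -15], "delta_rot": [0, 0, 0], "claw": -1}, {"xyz": [3, 0, -17], "delta_rot": [0, 0, 0], "claw": -1}]}}

```text
t: 27.88
tcp_pos: [0.6583, 0.2009, 0.0779]
eef_rot: [-1.562, 0.001, -0.077]
wrist_force: [-4.0, 8.2, 6.0]
width: 0.0205
```

Call:
{"fn": "jog_arm", "kwargs": {"moves": [{"xyz": [-3, 0, -17], "delta_rot": [0, 0, 0], "claw": -1}, {"xyz": [-10, 0, -15], "delta_rot": [0, 0, 0], "claw": -1}, {"xyz": [-15, 0, -10], "delta_rot": [0, 0, 0], "claw": -1}, {"xyz": [-17, 0, -3], "delta_rot": [0, 0, 0], "claw": -1}, {"xyz": [-17, 0, 3], "delta_rot": [0, 0, 0], "claw": -1}, {"xyz": [-15, 0, 10], "delta_rot": [0, 0, 0], "claw": -1}, {"xyz": [-10, 0, 15], "delta_rot": [0, 0, 0], "claw": -1}, {"xyz": [-3, 0, 17], "delta_rot": [0, 0, 0], "claw": -1}]}}

```text
t: 28.55
tcp_pos: [0.5682, 0.1973, 0.0776]
eef_rot: [-1.581, 0.001, -0.083]
wrist_force: [-3.5, -9.2, 18.5]
width: 0.0206
```

```bash
python3 - <<'E'
from h import *
plan([]);p=tops(b=.019)
p,d=r.grab_frame("scene"); b=cv2.resize(p[140:320,120:370],None,fx=3,fy=3,interpolation=cv2.INTER_CUBIC);cv2.imwrite("pics/s9.png",b[:,:,::-1])
E
```

```text
t 28.55 tcp [0.5682 0.1973 0.0776] rot [-1.581e+00  1.000e-03 -8.300e-02] w 0.0206 F [-3.5 -9.2 18.5] q7 -1.16
end [0.5682 0.1973 0.0776] -0.083
```

View pics/s9.png

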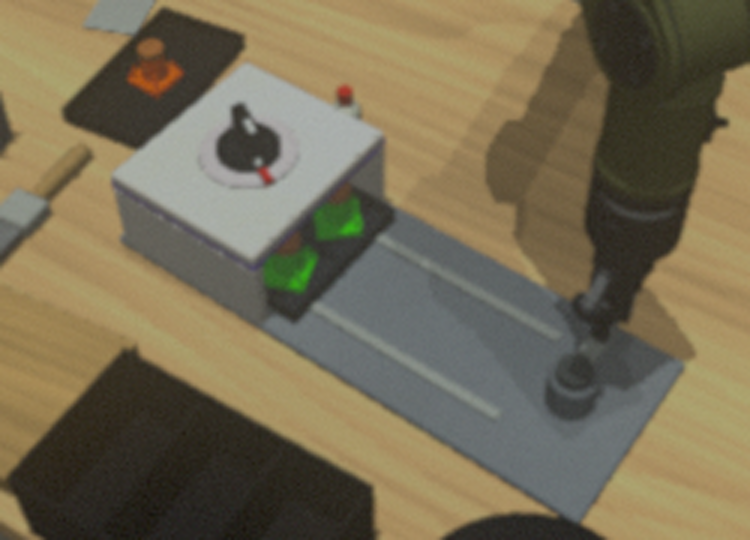

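Call:
{"fn": "jog_arm", "kwargs": {"moves": [{"xyz": [3, 0, 17], "delta_rot": [0, 0, 0], "claw": -1}, {"xyz": [10, 0, 15], "delta_rot": [0, 0, 0], "claw": -1}, {"xyz": [15, 0, 10], "delta_rot": [0, 0, 0], "claw": -1}, {"xyz": [17, 0, 3], "delta_rot": [0, 0, 0], "claw": -1}, {"xyz": [17, 0, -3], "delta_rot": [0, 0, 0], "claw": -1}, {"xyz": [15, 0, -10], "delta_rot": [0, 0, 0], "claw": -1}, {"xyz": [10, 0, -15], "delta_rot": [0, 0, 0], "claw": -1}, {"xyz": [3, 0, -17], "delta_rot": [0, 0, 0], "claw": -1}]}}

```text
t: 29.32
tcp_pos: [0.6583, 0.2009, 0.0779]
eef_rot: [-1.562, 0.001, -0.077]
wrist_force: [-3.4, 8.6, 7.1]
width: 0.0203
```

Call:
{"fn": "jog_arm", "kwargs": {"moves": [{"xyz": [0, 0, -4], "delta_rot": [0, 0, 0], "claw": -1}, {"xyz": [0, 0, -4], "delta_rot": [0, 0, 0], "claw": -1}, {"xyz": [0, 0, 0], "delta_rot": [0, 0, 0], "claw": -1}]}}

```text
t: 29.57
tcp_pos: [0.6572, 0.1901, 0.0778]
eef_rot: [-1.566, 0.002, -0.079]
wrist_force: [-3.3, 2.6, 8.4]
width: 0.0206
```

Call:
{"fn": "jog_arm", "kwargs": {"moves": [{"xyz": [-1, 0, -3], "delta_rot": [0, 0, 0], "claw": -1}, {"xyz": [0, 0, 0], "delta_rot": [0, 0, 0], "claw": -1}, {"xyz": [0, 0, 0], "delta_rot": [0, 0, 0], "claw": -1}]}}

```text
t: 29.82
tcp_pos: [0.6569, 0.1896, 0.0779]
eef_rot: [-1.563, -0.001, -0.078]
wrist_force: [-1.0, 6.7, 4.9]
width: 0.0204
```

Call:
{"fn": "jog_arm", "kwargs": {"moves": [{"xyz": [-1, 0, -3], "delta_rot": [0, 0, 0], "claw": -1}, {"xyz": [0, 0, 0], "delta_rot": [0, 0, 0], "claw": -1}, {"xyz": [0, 0, 0], "delta_rot": [0, 0, 0], "claw": -1}]}}

```text
t: 30.07
tcp_pos: [0.6568, 0.1894, 0.078]
eef_rot: [-1.557, -0.003, -0.077]
wrist_force: [3.2, 11.4, 1.6]
width: 0.0204
```

Call:
{"fn": "jog_arm", "kwargs": {"moves": [{"xyz": [1, 0, 4], "delta_rot": [0, 0, 0], "claw": -1}, {"xyz": [0, 0, 0], "delta_rot": [0, 0, 0], "claw": 0.1}, {"xyz": [0, 0, 0], "delta_rot": [0, 0, 0], "claw": 0.1}, {"xyz": [0, 0, 0], "delta_rot": [0, 0, 0], "claw": 0.1}, {"xyz": [0, -25, 0], "delta_rot": [0, 0, 0], "claw": 0.1}, {"xyz": [0, -40, 0], "delta_rot": [0, 0, 0], "claw": 0.1}, {"xyz": [0, -40, 0], "delta_rot": [0, 0, 0], "claw": 0.1}, {"xyz": [0, -20, 20], "delta_rot": [0, 0, 0], "claw": 0.1}]}}

```text
t: 30.73
tcp_pos: [0.6607, 0.2003, 0.2046]
eef_rot: [-1.575, -0.003, -0.087]
wrist_force: [2.2, 0.9, 0.6]
width: 0.0469
```

Call:
{"fn": "jog_arm", "kwargs": {"moves": [{"xyz": [-30, 0, 20], "delta_rot": [0, 0, 0], "claw": 0.1}, {"xyz": [-30, 0, 20], "delta_rot": [0, 0, 0], "claw": 0.1}, {"xyz": [-30, 0, 20], "delta_rot": [0, 0, 0], "claw": 0.1}, {"xyz": [-30, 0, 20], "delta_rot": [0, 0, 0], "claw": 0.1}, {"xyz": [0, 0, 0], "delta_rot": [0, 0, 0], "claw": 0.1}, {"xyz": [0, 0, 0], "delta_rot": [0, 0, 0], "claw": 0.1}]}}

```text
t: 31.23
tcp_pos: [0.5426, 0.2965, 0.2009]
eef_rot: [-1.572, 0.003, -0.074]
wrist_force: [-0.1, -0.9, 0.4]
width: 0.0468
```

```bash
python3 - <<'E'
from h import *
plan([])
ci=r.camera_info("top"); p,d=r.grab_frame("top"); C=cloud(ci,d)
b=cv2.resize(p[130:260,130:400],None,fx=2.5,fy=2.5,interpolation=cv2.INTER_CUBIC); cv2.imwrite("pics/ta.png",b[:,:,::-1])
m=(C[...,2]>.092)&(C[...,2]<.112)&(np.hypot(C[...,0]-.657,C[...,1]-.19)<.03); P=C[m]; print("knob",len(P),P.mean(0))
p,d=r.grab_frame("scene"); b=cv2.resize(p[140:320,120:370],None,fx=3,fy=3,interpolation=cv2.INTER_CUBIC);cv2.imwrite("pics/sa.png",b[:,:,::-1])
E
```

```text
t 31.23 tcp [0.5426 0.2965 0.2009] rot [-1.572  0.003 -0.074] w 0.0468 F [-0.1 -0.9  0.4] q7 -1.16
end [0.5426 0.2965 0.2009] -0.074
knob 41 [0.65524532 0.18638203 0.10239215]
```

View pics/ta.png

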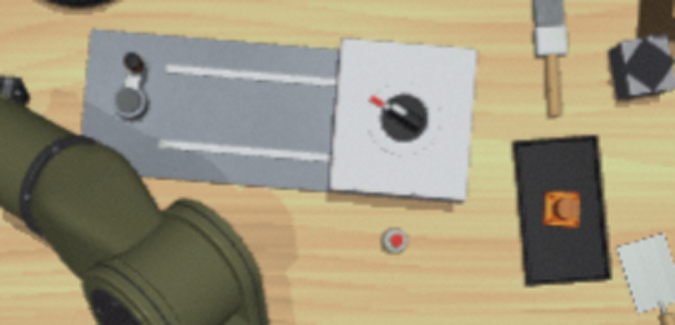

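View pics/sa.png

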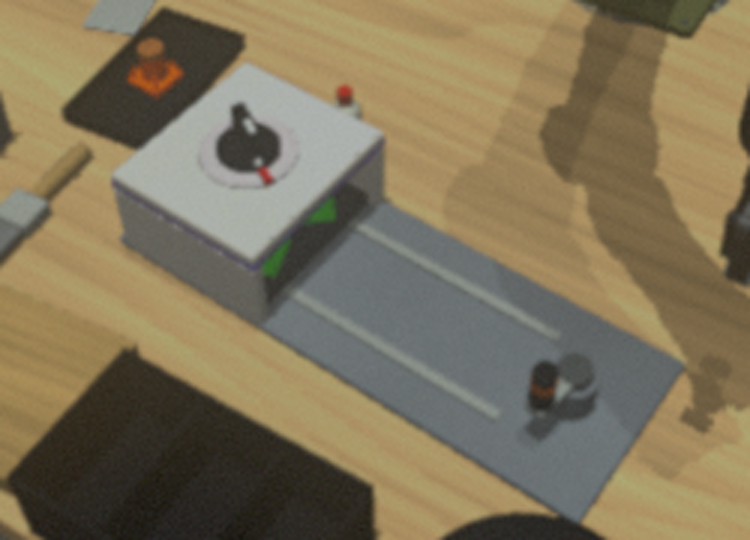

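```bash
python3 - <<'E'
from h import *
ci=r.camera_info("scene"); p,d=r.grab_frame("scene"); C=cloud(ci,d)
h=cv2.cvtColor(p,cv2.COLOR_RGB2HSV)
m=(h[...,0]>45)&(h[...,0]<75)&(h[...,1]>120)&(h[...,2]>40)
m[:190]=0;m[250:]=0;m[:,:180]=0;m[:,260:]=0
for c,a,mm in blobs(m,6): P=C[mm]; print(c.round(1),a,P.min(0).round(3),P.max(0).round(3))
E
```

```text
[227.7 210.6] 31 [ 0.542 -0.098  0.024] [ 0.566 -0.081  0.038]
[211.1 227.1] 36 [ 0.61  -0.102  0.021] [ 0.643 -0.09   0.043]
```

Call:
{"fn": "jog_arm", "kwargs": {"moves": [{"xyz": [0, 0, 0], "delta_rot": [-0.12, 0, 0], "claw": 0.1}, {"xyz": [0, 0, 0], "delta_rot": [-0.12, 0, 0], "claw": 0.1}, {"xyz": [0, 0, 0], "delta_rot": [-0.12, 0, 0], "claw": 0.1}, {"xyz": [0, 0, 0], "delta_rot": [-0.12, 0, 0], "claw": 0.1}, {"xyz": [0, 0, 0], "delta_rot": [-0.12, 0, 0], "claw": 0.1}, {"xyz": [0, 0, 0], "delta_rot": [-0.12, 0, 0], "claw": 0.1}, {"xyz": [0, 0, 0], "delta_rot": [0, 0, 0], "claw": 0.1}]}}

```text
t: 31.97
tcp_pos: [0.5422, 0.2978, 0.1955]
eef_rot: [-2.298, 0.009, -0.075]
wrist_force: [-1.7, -0.0, -1.3]
width: 0.0471
```

```bash
python3 - <<'E'
from h import *
plan([])
p,d=r.grab_frame("wrist"); cv2.imwrite("pics/wb.png",p[:,:,::-1])
E
```

```text
t 31.97 tcp [0.5422 0.2978 0.1955] rot [-2.298  0.009 -0.075] w 0.0471 F [-1.7 -0.  -1.3] q7 -1.21
end [0.5422 0.2978 0.1955] -0.075
```

View pics/wb.png

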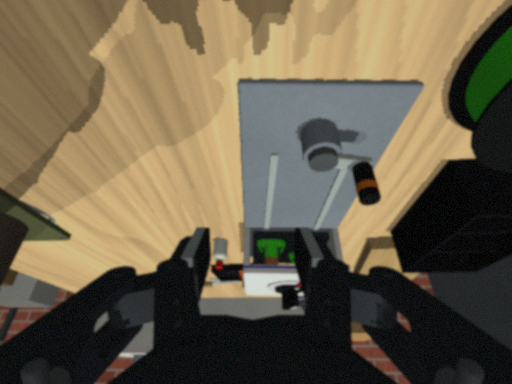

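Call:
{"fn": "jog_arm", "kwargs": {"moves": [{"xyz": [25, 10, -30], "delta_rot": [0, 0, 0], "claw": 1}, {"xyz": [25, 10, -30], "delta_rot": [0, 0, 0], "claw": 1}, {"xyz": [5, 0, 0], "delta_rot": [-0.1, 0, 0], "claw": 1}, {"xyz": [0, 0, 0], "delta_rot": [-0.1, 0, 0], "claw": 1}, {"xyz": [0, 0, 0], "delta_rot": [0, 0, 0], "claw": 1}, {"xyz": [0, 0, 0], "delta_rot": [0, 0, 0], "claw": 1}]}}

```text
t: 32.52
tcp_pos: [0.5949, 0.2316, 0.2243]
eef_rot: [-2.49, 0.003, -0.08]
wrist_force: [-0.0, -0.3, -0.0]
width: 0.0854
```

```bash
python3 - <<'E'
from h import *
plan([])
p,d=r.grab_frame("wrist"); p=p[::-1,::-1]; cv2.imwrite("pics/wc.png",cv2.resize(p[60:240,140:380],None,fx=3,fy=3,interpolation=cv2.INTER_CUBIC)[:,:,::-1])
E
```

```text
t 32.52 tcp [0.5949 0.2316 0.2243] rot [-2.49   0.003 -0.08 ] w 0.0854 F [-0.  -0.3 -0. ] q7 -1.07
end [0.5949 0.2316 0.2243] -0.08
```

View pics/wc.png

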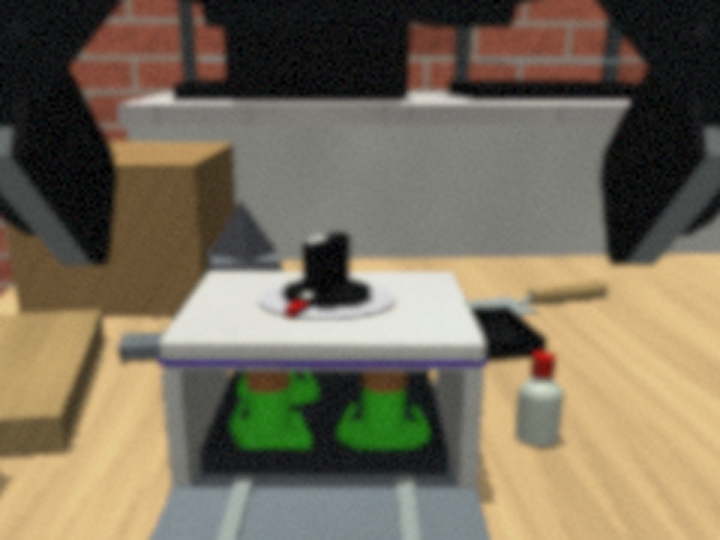

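All three greens stand upright on the tray under the hood: the front two feet are at about (270,430) and (385,430), with the third behind them at (300,385). The dial mark meets the red tab at (297,305). The arm is touching nothing, so I'm handing in.

```bash
python3 - <<'E'
from plant import r
s=r.observe(); print(s['t'],s['wrist_force'],abs(s['joint_velocities']).max())
print(r.close_job())
E
```

```text
32.5667 [ 0.00395986 -0.60862787  0.92074478] 0.026286623684095557
the job is handed in; nothing more can be done
None
```

I finished the task and handed the job in at about 32.6 s of the 210 s allowed; the hand-in reports no verdict. The start had one orange stand and three green ones.

**What I did:**
- I moved the orange stand from the tray into the black box.
- I turned the dial clockwise to the red tab.
- I stood the three green stands in three separate bays.
- I wound the crank clockwise about three turns to its stop.

**What the last checks showed:**
- **Dial:** measured just after turning, its bar was at 57.5° against 57.2–57.7° for the tab. The final pictures still show the mark meeting the tab.
- **Tray:** at the end the force rose from about 3 N to 11 N with no further motion. The knob then stood about 6.5 mm past its start position, which puts the crank near 19.0 rad. I worked this out from the knob and did not measure the tray's travel directly.
- **Green stands:** the last wrist picture shows all three upright on the tray under the hood. The hood hides most of the rear one, so only its foot is visible.
- **Orange stand:** it is upright near the middle of the black box.
- **Other things:** the glue, brush and castle look unmoved in the pictures. The tin was outside the last cropped views, but the arm never went near it. I saw none of the green stands get knocked aside.

No check failed. One thing did disagree: the measured tool height ran up to about 6 mm above what I commanded. I set the final lowering of the green stands from the measured height instead.

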